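# Put the polished pad slicks away from the surface plate

## Robot

A 6-joint arm with a two-finger parallel gripper is mounted at the origin on the work surface. World frame = base frame: x ahead of the robot, y to its left, z up, the work surface at z = 0. Lengths are in m, angles in rad, forces in N, time in s.
With the tool pointing down it reaches from about 0.3 to 0.775 m from the base axis. Payload 14.6 kg.
Tool frame: the origin (TCP) lies midway between the tips of the shut fingers; the grasp point (between the pads) lies 19 mm behind it (grasp_offset is the distance from the TCP to the grasp point, in m); z points along the fingers, y is the line along which they close (so a half turn about z gives the same grasp; the last joint's range is limited). The gripper opens to 94 mm and grips with 3 to 60 N. Pads are 16 mm wide; open, the fingers measure 119 mm over their backs; the gripper's body (75 mm by 177 mm) begins 78 mm behind the grasp point.
Start: joints at [1.039, 0.3, 1.521, -0, 1.321, -0.067], TCP at [0.247, 0.492, 0.183] pointing down, gripper open.
Joint ranges: [-3.03, 3.03], [-0.79, 2.21], [0.23, 2.52], [-1.04, 4.18], [0, 3.07], [-2.55, 2.55]. Speed limits (rad/s): [2.22, 2.22, 2.57, 3.14, 3.14, 3.14].

## Interface

Orientations are given as [roll, pitch, yaw] about the fixed x, y, z axes, in that order (R = Rz(yaw) Ry(pitch) Rx(roll)).
In Python, from station import * gives the robot as it stands. The module is installed in compiled form; this text tells all that it offers.
- The arm moves only by the tool send_rows, never from a script. Its argument "rows" is a list of rows, each an object of numbers: "dx", "dy", "dz": the shift along the tool's x, y, z in mm; "roll": the turn about the tool's z in degrees; "jaw": the closure, from -1 (fully open) to 1 (shut). In form: [{"dx": .., "dy": .., "dz": .., "roll": .., "jaw": ..}, ...]. A call has 1 to 12 rows; each row shifts and turns the commanded pose from where the row before left it, along the tool's axes as they then stand; what a row does not reach is not made up. A row lasts 1/12 s, in which the tool goes at most 41.7 mm and 7.16 degrees, less where a joint would pass 70% of its speed; a pose out of reach is approached as far as the arm can. A call is refused whole if a number of a shift passes 41.7 or a number of a turn 7.16, either way. A call with a gripper value outside its range is refused whole. The fingers move at their own pace and stop on an object; "force" is the grip in N (left out, the last holds). Time passes only in rows, so rows that do not move let the fingers close. It gives the time, the measured TCP pose, the force, the opening and the grip force at its end, in the units of the state.
- get_obs(): the state, without advancing time (a new reading comes with each control period).
- camera(name): name is "side" or "top"; returns a dict with "frame" (480x640x3 uint8, red, green, blue), "z_map" (480x640 float32, m along the optical axis (not along the pixel's ray), 0 where there is no reading), "camera_matrix" (3x3 intrinsics, pixels), "rvec" (rotation vector, rad) and "tvec" (3), from world to camera coordinates, as OpenCV has them. Camera axes: x right, y down, z forward; pixel columns grow to the right and rows downward; lengths in m; the calibration is good to about 2 mm. A picture is of the moment at which its call begins.
- hand_in(): hands the job in; it is judged then, once.
The state is a dict: "time_s": time; "qpos": joint angles; "joint_vel": joint speeds; "tau": joint torques, N m; "ee_pos": TCP position; "eef_rot": TCP orientation; "force": force on the tool from outside, world axes, zero at the start; "moment": the same for the moment, N m; "grip_width": finger opening in m; "grip_force": force on a finger pad.
Only numpy, scipy, OpenCV 4.12 (cv2) and the standard library are available. Lean on these libraries where they do the work, as an engineer would, in place of code of your own. Each camera call takes 0.05 s, during which the arm holds its last target. There are 200 camera calls.

## Task

The polishing is finished: first swing the wheel's red crank up until it points straight up, clear of the granite plate, and leave it standing there. Then put away every thin steel pad slick lying on the plate: slide it flat until its handle sticks out over the plate's edge (never pick it up off the middle of the stone), lift it by the handle and lay it flat in the rosewood block's pocket that has the shape of its head, handle out through the front slot. Leave the keys, gauge and other things on the bench where they are.

Things in the scene. Friction and masses are not known exactly. Their poses are not given: they have to be found in the camera images.
- crank (a joint): turning angle of the polishing wheel's crank, about a level axis, rad: 0 = crank straight up, positive = leaning towards the +y side of the polisher, where the granite plate is. It turns freely through 3 rad either way, stays wherever it is left, and takes about 5 to 9 N at the handle to turn (the felt wheel turns with it through gears)
- crank_grip (a point): middle of the length of the red crank handle, on its centre line: a level round bar, 24 mm diameter, 94 mm long, parallel to the crank's turning axis (the x axis of crank_hinge) and standing out from the crank arm towards the robot; the middle is 120 mm from the turning axis
- crank_hinge (a point): point on the crank's turning axis level with the middle of the handle's length (fixed to the polisher, 140 mm above the bench). Its x axis lies along the turning axis, pointing away from the robot to the cast-iron gear case; its y axis is level, its z up. From here the middle of the handle lies 120 mm off along (0, sin a, cos a), a = the crank angle. The gear case starts 68 mm behind this point, the crank arm 53 mm behind
- plate: dark granite surface plate, fixed, 240 mm (its x) by 360 mm (its y) by 50 mm high, origin at the centre of its underside, so its smooth flat top lies 50 mm above the bench; its -x long edge is the front edge, facing the robot. Steel slides easily on it (friction about 0.5): a slick pressed down with 5 to 15 N from above follows the fingertips
- nest: dark rosewood block, fixed, 72 mm (its x) by 264 mm (its y) by 40 mm high, origin at the centre of its underside. Its top carries four felt-floored pockets in a row along y, outlined by ribs 5.5 mm high and 4 mm thick that leave about 3 mm of play round a head; each is open to the front (-x) by a 22 mm wide slot for the handle, which then sticks out some 49 mm past the block's front face. Pocket order from +y to -y: round, bar, square, diamond, 62 mm apart
- slick_round: pad slick (levelling iron) of bright flat steel, 3 mm thick throughout, about 55 g, possibly absent: head is a round disc 44 mm across; a straight flat handle 14 mm wide runs out from the head along -x to 85 mm from the head's centre. Origin: centre of the head on the underside, z up. It balances about 20 mm from the head's centre towards the handle
- slick_round_end (a point): end of the handle of the round slick, mid-thickness, 85 mm along -x from the centre of its head
- nest_round (a point): centre of the floor of the round pocket in the rosewood block, 40 mm above the bench: a slick seated there has its origin here and its axes along these (handle towards -x of the block)
- slick_bar: pad slick (levelling iron) of bright flat steel, 3 mm thick throughout, about 55 g, possibly absent: head is a crosswise bar, 30 mm along the handle by 52 mm across it; a straight flat handle 14 mm wide runs out from the head along -x to 85 mm from the head's centre. Origin: centre of the head on the underside, z up. It balances about 20 mm from the head's centre towards the handle
- slick_bar_end (a point): end of the handle of the bar slick, mid-thickness, 85 mm along -x from the centre of its head
- nest_bar (a point): centre of the floor of the bar pocket in the rosewood block, 40 mm above the bench: a slick seated there has its origin here and its axes along these (handle towards -x of the block)
- slick_square: pad slick (levelling iron) of bright flat steel, 3 mm thick throughout, about 55 g, possibly absent: head is a square of 42 mm side, sides along and across the handle; a straight flat handle 14 mm wide runs out from the head along -x to 85 mm from the head's centre. Origin: centre of the head on the underside, z up. It balances about 20 mm from the head's centre towards the handle
- slick_square_end (a point): end of the handle of the square slick, mid-thickness, 85 mm along -x from the centre of its head
- nest_square (a point): centre of the floor of the square pocket in the rosewood block, 40 mm above the bench: a slick seated there has its origin here and its axes along these (handle towards -x of the block)
- slick_diamond: pad slick (levelling iron) of bright flat steel, 3 mm thick throughout, about 55 g, possibly absent: head is a square of 36 mm side set cornerwise (a diamond, 51 mm from corner to corner), one corner running into the handle; a straight flat handle 14 mm wide runs out from the head along -x to 85 mm from the head's centre. Origin: centre of the head on the underside, z up. It balances about 20 mm from the head's centre towards the handle
- slick_diamond_end (a point): end of the handle of the diamond slick, mid-thickness, 85 mm along -x from the centre of its head
- nest_diamond (a point): centre of the floor of the diamond pocket in the rosewood block, 40 mm above the bench: a slick seated there has its origin here and its axes along these (handle towards -x of the block)
- side_key1: bystander, to be left where it is: tarnished silver side key of a clarinet, about 90 mm long; origin at its underside
- side_key2: bystander, to be left where it is: tarnished silver side key of a clarinet, about 90 mm long; origin at its underside
- side_key3: bystander, to be left where it is: tarnished silver side key of a clarinet, about 90 mm long; origin at its underside
- tenon_cap: bystander, to be left where it is: small rosewood cap, 33 mm across, 28 mm high; origin at its underside
- pad_gauge: bystander, to be left where it is: brass plate with a row of graded circles, 130 x 30 x 4 mm; origin at its underside
- oil_bottle: bystander, to be left where it is: small amber bottle, 75 mm high; origin at its underside
- screwdriver: bystander, to be left where it is: screwdriver lying on the bench, 150 mm long; origin at its underside
Not all that is in view belongs to the job. Leave any blue look-alike of the slick_round alone. Leave any brown look-alike of the slick_diamond alone.

How it is judged:
On the way, in this order (a step that is already met when the one before it is completed fails the run):
1. the crank points straight up (value of joint crank between -0.17 and 0.17 rad), for 0.3 s.
2. every slick lies in the pocket of its own shape (horizontal distance between slick_round and nest_round below 0.007 m and z of slick_round in the frame of nest_round below 0.003 m and angle between each of slick_round, slick_bar, slick_square, slick_diamond's own z axis and vertical below 0.08 rad and x of slick_round_end in the frame of nest_round below -0.07 m and linear speed of each of slick_round, slick_bar, slick_square, slick_diamond below 0.03 m/s and horizontal distance between slick_bar and nest_bar below 0.007 m and z of slick_bar in the frame of nest_bar below 0.003 m and x of slick_bar_end in the frame of nest_bar below -0.07 m and horizontal distance between slick_square and nest_square below 0.007 m and z of slick_square in the frame of nest_square below 0.003 m and x of slick_square_end in the frame of nest_square below -0.07 m and horizontal distance between slick_diamond and nest_diamond below 0.007 m and z of slick_diamond in the frame of nest_diamond below 0.003 m and x of slick_diamond_end in the frame of nest_diamond below -0.07 m), for 0.2 s.
At the end, for the whole second after the job is handed in: The crank is still, within 10 degrees (0.17 rad) of straight up; every slick present lies at rest, flat (within 0.08 rad) on the floor of its own pocket: head centre within 7 mm of the pocket centre, underside less than 3 mm above the floor, handle out to the front (all of step 1 and all of step 2 and velocity of joint crank below 0.05 rad/s); the robot touches nothing.
It fails at once if a slick is lifted off the granite plate by the gripper while the end of its handle is still over the plate ((contact force between the fingers and slick_round above 0.5 N and z of slick_round in the frame of plate between 0.06 and 0.072 m and z of slick_round_end in the frame of plate above 0.06 m and x of slick_round_end in the frame of plate between -0.118 and 0.118 m and y of slick_round_end in the frame of plate between -0.178 and 0.178 m) or (contact force between the fingers and slick_bar above 0.5 N and z of slick_bar in the frame of plate between 0.06 and 0.072 m and z of slick_bar_end in the frame of plate above 0.06 m and x of slick_bar_end in the frame of plate between -0.118 and 0.118 m and y of slick_bar_end in the frame of plate between -0.178 and 0.178 m) or (contact force between the fingers and slick_square above 0.5 N and z of slick_square in the frame of plate between 0.06 and 0.072 m and z of slick_square_end in the frame of plate above 0.06 m and x of slick_square_end in the frame of plate between -0.118 and 0.118 m and y of slick_square_end in the frame of plate between -0.178 and 0.178 m) or (contact force between the fingers and slick_diamond above 0.5 N and z of slick_diamond in the frame of plate between 0.06 and 0.072 m and z of slick_diamond_end in the frame of plate above 0.06 m and x of slick_diamond_end in the frame of plate between -0.118 and 0.118 m and y of slick_diamond_end in the frame of plate between -0.178 and 0.178 m)).
It fails at once if a slick is lifted clear of the plate before the crank has been swung up ((value of joint crank above 0.3 rad or value of joint crank below -0.3 rad) and z of any of slick_round, slick_bar, slick_square, slick_diamond in the frame of plate above 0.075 m).
It fails at once if a key, the cap, the gauge, the bottle or the screwdriver is moved by more than 30 mm (distance of any of side_key1, side_key2, side_key3, tenon_cap, pad_gauge, oil_bottle, screwdriver from where it was at the start of the episode above 0.03 m).
Of slick_round, slick_bar, slick_square, slick_diamond only 3 to 4 are there at a start; the rules pass over those that are not, and their reading is None.
At some moment in a run one of slick_round, slick_bar, slick_square, slick_diamond may be knocked a few centimetres aside while the robot is not near it.
It also fails if it takes over 210 s, if anything falls off the work surface, if the arm or the gripper's body presses on something with over 40 N, if the wrist force passes 120 N, or if a joint passes its speed limit or range.

## Working session

There is one attempt and no reset: what is moved stays moved. The work goes in short steps, Python scripts to look and compute and a tool call to move; the robot and the scene stay as the last step left them, time stands still between calls to the robot, and variables do not carry over. Pictures are saved under pics/ and viewed, at most 14 in all, crops included, and the job is handed in when it is done.

Besides the shell and the picture viewer there is one more tool, called after "Call:" as name(argument=value, ...) on one line, values as JSON. send_rows: Moves the arm, as the interface text tells. Its arguments: {"type":"object","properties":{"rows":{"type":"array"},"force":{"type":"number"}},"required":["rows"]}

```bash
mkdir -p pics; cat > h.py <<'E'
import numpy as np, cv2
from station import *
def cam(n):
    c=camera(n); R=cv2.Rodrigues(np.array(c["rvec"],float))[0]; return c["frame"],c["z_map"],np.array(c["camera_matrix"]),R,np.array(c["tvec"],float).ravel()
def ray(C,uv,z):
    _,_,K,R,t=C; o=-R.T@t; uv=np.atleast_2d(uv).astype(float)
    d=(R.T@np.linalg.inv(K)@np.c_[uv,np.ones(len(uv))].T).T
    return o+d*((z-o[2])/d[:,2])[:,None]
def proj(C,P):
    _,_,K,R,t=C; p=(K@(R@np.atleast_2d(P).T+t[:,None])).T; return p[:,:2]/p[:,2:]
def cloud(C):
    f,Z,K,R,t=C; v,u=np.mgrid[:480,:640]; pc=np.stack([(u-K[0,2])/K[0,0]*Z,(v-K[1,2])/K[1,1]*Z,Z],-1)
    return (pc-t)@R
def save(n,im): cv2.imwrite("pics/"+n,cv2.cvtColor(im,cv2.COLOR_RGB2BGR))
E
python3 - <<'E'
from h import *
print(get_obs())
for n in("top","side"):
    C=cam(n); save(n+"0.png",C[0]); print(n,C[2],-C[3].T@C[4],C[3])
    np.savez(n+"0.npz",f=C[0],z=C[1],K=C[2],R=C[3],t=C[4])
E
```

```text
{'time_s': 0.0, 'qpos': array([ 1.03941025e+00,  3.00467772e-01,  1.52157219e+00, -1.23878676e-05,
        1.32069773e+00, -6.66366388e-02]), 'joint_vel': array([-7.78842161e-04,  2.48324238e-05,  2.07596969e-03, -1.32261763e-03,
        5.31706589e-04, -2.64900094e-04]), 'tau': array([ 5.34827086e-05, -5.31811917e+01, -3.52742350e+01,  7.08591426e-02,
        2.43961997e-02, -7.54084249e-05]), 'ee_pos': array([0.2463885 , 0.49140562, 0.18229193]), 'eef_rot': array([-3.14044936e+00, -6.42727046e-05,  2.67684625e+00]), 'force': array([-1.08668963,  0.1354894 , -0.80117972]), 'moment': array([0.0813828 , 0.01273697, 0.01547429]), 'grip_force': 0.0, 'grip_width': 0.09397758099886226}
top [[616.8267886    0.         324.62263398]
 [  0.         616.8267886  237.52179013]
 [  0.           0.           1.        ]] [ 0.22636597 -0.08545672  1.8198552 ] [[-0.02189655 -0.99966668 -0.01367744]
 [-0.98768042  0.02375022 -0.15467161]
 [ 0.1549449   0.01012217 -0.98787126]]
side [[616.64703088   0.         331.83901687]
 [  0.         616.64703088 244.40874927]
 [  0.           0.           1.        ]] [-0.05179283 -0.8755212   1.21995772] [[ 0.82441167 -0.5659268  -0.00850092]
 [-0.41960814 -0.60104508 -0.68020131]
 [ 0.37983471  0.56433295 -0.73297606]]
```

View pics/top0.png

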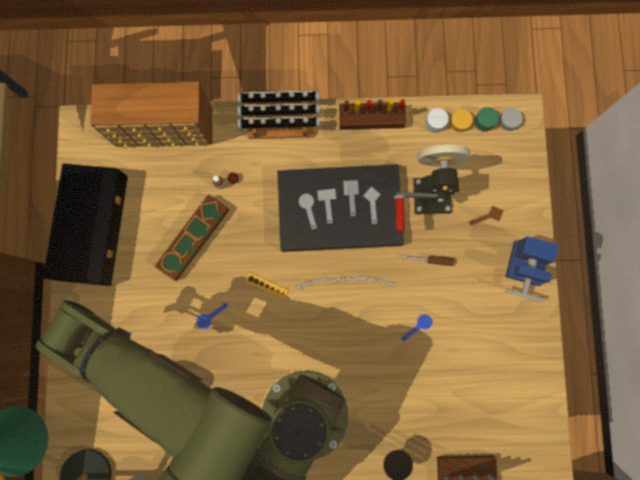

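View pics/side0.png

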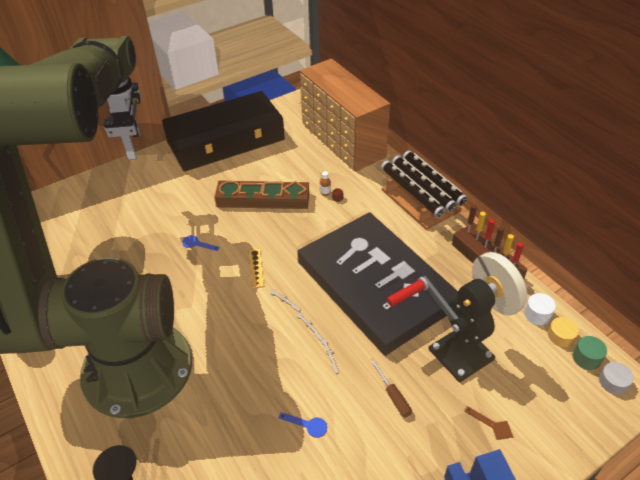

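The top view shows the four bright slicks on the plate: round (307,203), bar (327,195), square (351,187) and diamond (373,194). All their handles point to the front. The red crank is at (400,212), leaning over the plate, and the nest runs from (172,262) (round) to (210,208) (diamond). The look-alikes to leave are the blue ones at (205,322) and (425,322) and the brown one at (490,215), all off the plate.

Next I'll rectify the plate and nest planes from both views and measure.

```bash
cat >> h.py <<'E'
def rect(C,z,x0,x1,y0,y1,s=0.0005):
    # metric view of plane z: row 0 = x1 (far), col 0 = y1 (left)
    P=np.array([[x1,y1,z],[x1,y0,z],[x0,y0,z],[x0,y1,z]]); w,h=int((y1-y0)/s),int((x1-x0)/s)
    H=cv2.getPerspectiveTransform(proj(C,P).astype(np.float32),np.float32([[0,0],[w,0],[w,h],[0,h]]))
    return cv2.warpPerspective(C[0],H,(w,h),flags=cv2.INTER_CUBIC)
def blobs(m,amin,x1,y1,s=0.0005):
    cs=cv2.findContours(m.astype(np.uint8),cv2.RETR_EXTERNAL,cv2.CHAIN_APPROX_NONE)[0]
    return [np.c_[x1-c[:,0,1]*s,y1-c[:,0,0]*s] for c in cs if cv2.contourArea(c)*s*s>amin]
def load(n):
    d=np.load(n); return d["f"],d["z"],d["K"],d["R"],d["t"]
E
python3 - <<'E'
from h import *
out=[]
for n in("top","side"):
    C=load(n+"0.npz"); f=C[0]; hsv=cv2.cvtColor(f,cv2.COLOR_RGB2HSV)
    red=(((hsv[...,0]<6)|(hsv[...,0]>174))&(hsv[...,1]>190)&(hsv[...,2]>100)).astype(np.uint8)
    k,l,st,ce=cv2.connectedComponentsWithStats(red); P=cloud(C)
    for i in range(1,k):
        if st[i,4]>60:
            p=P[l==i]; print(n,"red",ce[i],st[i],p.min(0).round(3),np.median(p,0).round(3),p.max(0).round(3))
    # nest
    R=rect(C,.04,.28,.62,.15,.5); g=cv2.cvtColor(R,cv2.COLOR_RGB2HSV); m=(g[...,0]>40)&(g[...,0]<90)&(g[...,1]>80)&(g[...,2]>25)
    for b in blobs(m,3e-4,.62,.5): r=cv2.minAreaRect(b.astype(np.float32)); print(n,"pocket",b.mean(0).round(4),np.round(r[0],4),np.round(r[1],4))
    A=rect(C,.053,.33,.7,-.25,.2); v=A.max(2); m=(v>95)
    for b in blobs(m,8e-4,.7,.2):
        M=cv2.moments(b.astype(np.float32)); print(n,"slick",(M['m10']/M['m00']).__round__(4),(M['m01']/M['m00']).__round__(4),len(b))
    out.append(R); save("R%s.png"%n,np.hstack([cv2.resize(A,None,fx=.8,fy=.8)]))
h=np.hstack(out); print(h.shape); a=[cv2.imread("pics/R%s.png"%n) for n in("top","side")]
hh=cv2.cvtColor(cv2.resize(h,(a[0].shape[1],int(h.shape[0]*a[0].shape[1]/h.shape[1]))),cv2.COLOR_RGB2BGR)
big=np.vstack([np.hstack(a),np.hstack([hh,hh*0])]); big=cv2.resize(big,(800,int(big.shape[0]*800/big.shape[1]))); print(big.shape); cv2.imwrite("pics/rect.png",big[:600])
E
```

```text
top red [399.44888889 214.30222222] [396 199   8  32 225] [ 0.5   -0.282  0.167] [ 0.542 -0.272  0.177] [ 0.586 -0.262  0.189]
top pocket [0.4413 0.3768] [0.4439 0.3747] [0.056  0.0434]
top pocket [0.4907 0.3383] [0.4888 0.3357] [0.0511 0.0519]
top pocket [0.5414 0.3032] [0.5401 0.3011] [0.0576 0.0419]
top pocket [0.5912 0.2659] [0.5896 0.2643] [0.0489 0.0461]
top slick 0.5942 -0.02 496
top slick 0.6119 -0.0769 581
top slick 0.6051 -0.2086 488
top slick 0.6333 -0.1472 556
top slick 0.4607 0.0258 3265
side red [489.96629213 227.49438202] [486 219   9  19  89] [ 0.867 -0.213 -0.686] [ 0.873 -0.207  0.123] [1.599 0.313 0.143]
side red [405.58558559 292.35135135] [388 281  36  24 333] [-0.052 -0.876  0.167] [ 0.538 -0.28   0.177] [ 0.587 -0.267  1.22 ]
side pocket [0.4872 0.3418] [0.4866 0.3369] [0.051  0.0523]
side pocket [0.5419 0.3088] [0.5388 0.3024] [0.0559 0.0425]
side pocket [0.5912 0.2671] [0.5887 0.2643] [0.0471 0.0482]
side slick 0.5915 -0.021 512
side slick 0.6096 -0.0778 602
side slick 0.631 -0.1484 581
side slick 0.6183 -0.2101 749
side slick 0.4623 0.0331 3245
(679, 1398, 3)
(522, 800, 3)
```

View pics/rect.png

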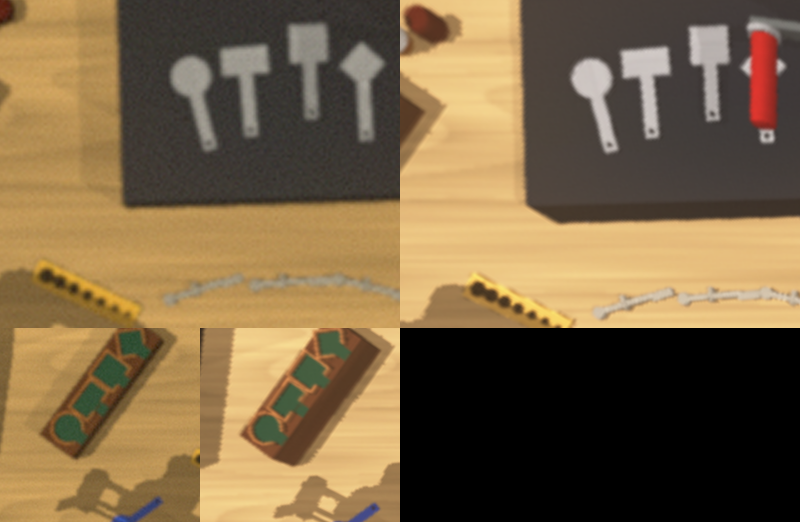

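The rectified views confirm the shapes from +y to -y: round, bar, square, diamond. All handles face the plate's front edge. The side view also shows the red crank hanging over the diamond. One more measuring round, for the slick poses, crank axis, plate edge and nest.

```bash
cat >> h.py <<'E'
def slicks(C,z=.053,x0=.33,x1=.72,y0=-.27,y1=.2,th=95):
    A=rect(C,z,x0,x1,y0,y1); hs=cv2.cvtColor(A,cv2.COLOR_RGB2HSV); m=((hs[...,2]>th)&(hs[...,1]<90)).astype(np.uint8); res=[]
    k,l,st,_=cv2.connectedComponentsWithStats(m)
    for i in range(1,k):
        if not 5000<st[i,4]<16000: continue
        v,u=np.nonzero(l==i); p=np.c_[x1-(v+.5)*.0005,y1-(u+.5)*.0005]
        d=cv2.distanceTransform((l==i).astype(np.uint8),cv2.DIST_L2,5); j=np.unravel_index(d.argmax(),d.shape); hd=np.array([x1-j[0]*.0005,y1-j[1]*.0005])
        q=p[np.linalg.norm(p-hd,axis=1)>.038]
        if len(q)<100: continue
        L=cv2.fitLine(q.astype(np.float32),cv2.DIST_HUBER,0,.01,.01).ravel(); dr=L[:2]; dr=dr*np.sign(dr@(q.mean(0)-hd)); s=(q-L[2:])@dr
        e=L[2:]+dr*np.percentile(s,99.5); res.append((st[i,4],hd,e,e-.085*dr,np.arctan2(-dr[1],-dr[0])))
    return sorted(res,key=lambda r:-r[1][1])
def goto(x,y,z,yaw):
    o=get_obs(); r=o["eef_rot"]; p=o["ee_pos"]; R=cv2.Rodrigues(np.zeros(3))[0]
    from scipy.spatial.transform import Rotation as Ro
    R=Ro.from_euler("xyz",r).as_matrix(); d=R.T@(np.array([x,y,z])-p)*1000
    dy=(yaw-r[2]+np.pi)%(2*np.pi)-np.pi
    print("tool d mm",d.round(1),"roll deg",(-np.degrees(dy)).round(1),"| at",p.round(4),r.round(3),"q6",o["qpos"][5].round(2),"t",o["time_s"],"F",o["force"].round(1),"w",round(o["grip_width"],4),"gf",round(o["grip_force"],1))
E
python3 - <<'E'
from h import *
for n in("top","side"):
    C=load(n+"0.npz"); f=C[0]; hsv=cv2.cvtColor(f,cv2.COLOR_RGB2HSV)
    for a,h,e,c,w in slicks(C): print(n,a*.25,"dt",h.round(4),"end",e.round(4),"head",c.round(4),"yaw",round(float(w),3))
    red=(((hsv[...,0]<6)|(hsv[...,0]>174))&(hsv[...,1]>190)&(hsv[...,2]>100)).astype(np.uint8)
    k,l,st,ce=cv2.connectedComponentsWithStats(red); i=1+st[1:,4].argmax(); v,u=np.nonzero(l==i)
    p=ray(C,np.c_[u,v],.167)[:,:2]; L=cv2.fitLine(p.astype(np.float32),2,0,.01,.01).ravel(); print("crank",p.mean(0).round(4),L.round(3),p.min(0).round(3),p.max(0).round(3))
    A=rect(C,.05,.33,.75,-.35,.2); m=(cv2.cvtColor(A,cv2.COLOR_RGB2HSV)[...,2]<80).astype(np.uint8)
    ex=[]
    for y in np.arange(-.2,.07,.03):
        col=m[:,int((.2-y)/.0005)]; r=np.nonzero(col)[0]; r=r[r<700]; ex.append(.75-r.max()*.0005)
    print("front edge",np.round(ex,4))
    R=rect(C,.04,.28,.65,.12,.5); g=cv2.cvtColor(R,cv2.COLOR_RGB2HSV); m=(g[...,0]>40)&(g[...,0]<90)&(g[...,1]>80)&(g[...,2]>25)
    k,l,st,ce=cv2.connectedComponentsWithStats(m.astype(np.uint8))
    for i in range(1,k):
        if st[i,4]>1200: print(n,"felt",st[i,4]*.25,(.65-ce[i,1]*.0005).round(4),(.5-ce[i,0]*.0005).round(4))
goto(.54,-.272,.146,np.pi)
E
```

```text
top 2786.75 dt [ 0.614  -0.0145] end [ 0.531  -0.0373] head [ 0.613 -0.015] yaw 0.265
top 2969.0 dt [ 0.63  -0.075] end [ 0.5461 -0.083 ] head [ 0.6307 -0.0756] yaw 0.088
top 1511.5 dt [ 0.3795 -0.088 ] end [ 0.3682 -0.2636] head [ 0.3812 -0.1796] yaw 1.418
top 2921.5 dt [ 0.651  -0.1465] end [ 0.566  -0.1508] head [ 0.651  -0.1472] yaw 0.043
top 2550.0 dt [ 0.6275 -0.207 ] end [ 0.5416 -0.2124] head [ 0.6265 -0.2078] yaw 0.054
crank [ 0.5448 -0.2737] [ 1.    -0.008  0.545 -0.274] [ 0.501 -0.284] [ 0.587 -0.263]Traceback (most recent call last):
  File "<stdin>", line 11, in <module>
    return umr_maximum(a, axis, None, out, keepdims, initial, where)
ValueError: zero-size array to reduction operation maximum which has no identity
```

```bash
python3 - <<'E'
from h import *
for n in("top","side"):
    C=load(n+"0.npz")
    if n=="side":
        for a,h,e,c,w in slicks(C): print(n,a*.25,"dt",h.round(4),"end",e.round(4),"head",c.round(4),"yaw",round(float(w),3))
    A=rect(C,.05,.33,.75,-.35,.2); g=cv2.GaussianBlur(cv2.cvtColor(A,cv2.COLOR_RGB2GRAY),(0,0),3).astype(float); ex=[]
    for y in (-.19,-.1,-.03,.03,.06): # strongest dark->bright step near front edge
        d=np.diff(g[480:640,int((.2-y)/.0005)]); ex.append(.75-(480+d.argmax())*.0005)
    print(n,"front edge",np.round(ex,4))
    R=rect(C,.04,.28,.65,.12,.5); g=cv2.cvtColor(R,cv2.COLOR_RGB2HSV); m=(g[...,0]>40)&(g[...,0]<90)&(g[...,1]>80)&(g[...,2]>25)
    k,l,st,ce=cv2.connectedComponentsWithStats(m.astype(np.uint8))
    for i in range(1,k):
        if st[i,4]>1200: print(n,"felt",st[i,4]*.25,(.65-ce[i,1]*.0005).round(4),(.5-ce[i,0]*.0005).round(4))
goto(.545,-.272,.26,np.pi)
E
```

```text
top front edge [0.474  0.471  0.4695 0.4665 0.469 ]
top felt 1472.0 0.5916 0.2666
top felt 1946.0 0.5423 0.3043
top felt 1748.0 0.4923 0.3408
top felt 1652.5 0.4423 0.378
side 3045.75 dt [ 0.612  -0.0155] end [ 0.5277 -0.0385] head [ 0.6098 -0.0165] yaw 0.262
side 3231.25 dt [ 0.6285 -0.0765] end [ 0.5435 -0.0839] head [ 0.6282 -0.077 ] yaw 0.081
side 3166.25 dt [ 0.647  -0.1475] end [ 0.5634 -0.152 ] head [ 0.6483 -0.1478] yaw 0.049
side 1568.75 dt [ 0.3705 -0.211 ] end [ 0.3672 -0.1129] head [ 0.3631 -0.1978] yaw -1.619
side front edge [0.457  0.4535 0.4515 0.453  0.47  ]
side felt 1306.5 0.5902 0.2673
side felt 1710.5 0.5413 0.3052
side felt 1406.25 0.4908 0.3412
side felt 321.25 0.4506 0.3806
tool d mm [-609.1 -548.7  -77.1] roll deg -26.6 | at [0.2464 0.4914 0.1824] [-3.141 -0.     2.677] q6 -0.07 t 0.1 F [ 0.2 -0.8 -0.5] w 0.0943 gf 0.0
```

Call:
send_rows(rows=[{"dz": -19, "roll": -6.65}, {"dz": -19, "roll": -6.65}, {"dz": -19, "roll": -6.65}, {"dz": -19, "roll": -6.65}, {"dx": -12.4, "dy": -31.8}, {"dx": -12.4, "dy": -31.8}, {"dx": -12.4, "dy": -31.8}, {"dx": -12.4, "dy": -31.8}, {"dx": -12.4, "dy": -31.8}, {"dx": -12.4, "dy": -31.8}, {"dx": -12.4, "dy": -31.8}, {"dx": -12.4, "dy": -31.8}])

```text
invalid input at $.rows[0]: expected keys dx, dy, dz, roll, jaw
```

Call:
send_rows(rows=[{"dx": -12.4, "dy": -31.8}, {"dx": -12.4, "dy": -31.8}, {"dx": -12.4, "dy": -31.8}, {"dx": -12.4, "dy": -31.8}, {"dx": -12.4, "dy": -31.8}, {"dx": -12.4, "dy": -31.8}, {"dx": -12.4, "dy": -31.8}, {"dx": -12.4, "dy": -31.8}, {"dx": -12.4, "dy": -31.8}, {"dx": -12.4, "dy": -31.8}, {"dx": -12.4, "dy": -31.8}, {"dx": -12.4, "dy": -31.8}])

```text
invalid input at $.rows[0]: expected keys dx, dy, dz, roll, jaw
```

```bash
python3 -c "
from h import *
goto(.545,-.272,.146,np.pi)"
```

```text
tool d mm [-609.1 -548.5   36.9] roll deg -26.6 | at [0.2464 0.4914 0.1824] [-3.141 -0.     2.677] q6 -0.07 t 0.1 F [ 0.2 -0.8 -0.5] w 0.0943 gf 0.0
```

All five keys are required in every row.

Call:
send_rows(rows=[{"dx": 0, "dy": 0, "dz": -19, "roll": -6.65, "jaw": -1}, {"dx": 0, "dy": 0, "dz": -19, "roll": -6.65, "jaw": -1}, {"dx": 0, "dy": 0, "dz": -19, "roll": -6.65, "jaw": -1}, {"dx": 0, "dy": 0, "dz": -19, "roll": -6.65, "jaw": -1}, {"dx": -12.4, "dy": -31.8, "dz": 0, "roll": 0, "jaw": -1}, {"dx": -12.4, "dy": -31.8, "dz": 0, "roll": 0, "jaw": -1}, {"dx": -12.4, "dy": -31.8, "dz": 0, "roll": 0, "jaw": -1}, {"dx": -12.4, "dy": -31.8, "dz": 0, "roll": 0, "jaw": -1}, {"dx": -12.4, "dy": -31.8, "dz": 0, "roll": 0, "jaw": -1}, {"dx": -12.4, "dy": -31.8, "dz": 0, "roll": 0, "jaw": -1}, {"dx": -12.4, "dy": -31.8, "dz": 0, "roll": 0, "jaw": -1}, {"dx": -12.4, "dy": -31.8, "dz": 0, "roll": 0, "jaw": -1}])

```text
time_s: 1.1
ee_pos: [0.3457, 0.2356, 0.2587]
eef_rot: [-3.141, -0.0, 3.141]
force: [0.8, -0.4, -0.3]
grip_width: 0.0938
grip_force: 0.0
```

Call:
send_rows(rows=[{"dx": -12.4, "dy": -31.8, "dz": 0, "roll": 0, "jaw": -1}, {"dx": -12.4, "dy": -31.8, "dz": 0, "roll": 0, "jaw": -1}, {"dx": -12.4, "dy": -31.8, "dz": 0, "roll": 0, "jaw": -1}, {"dx": -12.4, "dy": -31.8, "dz": 0, "roll": 0, "jaw": -1}, {"dx": -12.4, "dy": -31.8, "dz": 0, "roll": 0, "jaw": -1}, {"dx": -12.4, "dy": -31.8, "dz": 0, "roll": 0, "jaw": -1}, {"dx": -12.4, "dy": -31.8, "dz": 0, "roll": 0, "jaw": -1}, {"dx": -12.4, "dy": -31.8, "dz": 0, "roll": 0, "jaw": -1}, {"dx": -12.4, "dy": -31.8, "dz": 0, "roll": 0, "jaw": -1}, {"dx": -12.4, "dy": -31.8, "dz": 0, "roll": 0, "jaw": -1}, {"dx": -12.4, "dy": -31.8, "dz": 0, "roll": 0, "jaw": -1}, {"dx": -12.4, "dy": -31.8, "dz": 0, "roll": 0, "jaw": -1}])

```text
time_s: 2.1
ee_pos: [0.4944, -0.1463, 0.2586]
eef_rot: [3.141, -0.0, 3.141]
force: [0.4, 0.6, 1.1]
grip_width: 0.0939
grip_force: 0.0
```

```bash
python3 -c "
from h import *
goto(.545,-.272,.146,np.pi)"
```

```text
tool d mm [ -50.8 -125.7  112.5] roll deg -0.0 | at [ 0.4944 -0.1463  0.2586] [ 3.141 -0.     3.141] q6 -1.93 t 2.1 F [0.4 0.6 1.1] w 0.0939 gf 0.0
```

Call:
send_rows(rows=[{"dx": -10, "dy": -31.4, "dz": 0, "roll": 0, "jaw": -1}, {"dx": -10, "dy": -31.4, "dz": 0, "roll": 0, "jaw": -1}, {"dx": -10, "dy": -31.4, "dz": 0, "roll": 0, "jaw": -1}, {"dx": -10, "dy": -31.4, "dz": 0, "roll": 0, "jaw": -1}, {"dx": 0, "dy": 0, "dz": 28, "roll": 0, "jaw": -1}, {"dx": 0, "dy": 0, "dz": 28, "roll": 0, "jaw": -1}, {"dx": 0, "dy": 0, "dz": 28, "roll": 0, "jaw": -1}, {"dx": 0, "dy": 0, "dz": 28, "roll": 0, "jaw": -1}, {"dx": 0, "dy": 0, "dz": 0, "roll": 0, "jaw": 1}, {"dx": 0, "dy": 0, "dz": 0, "roll": 0, "jaw": 1}, {"dx": 0, "dy": 0, "dz": 0, "roll": 0, "jaw": 1}, {"dx": 0, "dy": 0, "dz": 0, "roll": 0, "jaw": 1}], force=35)

```text
time_s: 3.1
ee_pos: [0.5349, -0.2705, 0.149]
eef_rot: [-3.14, 0.003, 3.141]
force: [-0.8, 0.5, 0.2]
grip_width: 0.071
grip_force: 0.0
```

Call:
send_rows(rows=[{"dx": 0, "dy": 0, "dz": 0, "roll": 0, "jaw": 1}, {"dx": 0, "dy": 0, "dz": 0, "roll": 0, "jaw": 1}, {"dx": 0, "dy": 0, "dz": 0, "roll": 0, "jaw": 1}])

```text
time_s: 3.35
ee_pos: [0.5343, -0.2702, 0.1476]
eef_rot: [-3.141, 0.001, 3.141]
force: [0.6, 0.4, -0.7]
grip_width: 0.0508
grip_force: 0.0
```

Call:
send_rows(rows=[{"dx": 0, "dy": 0, "dz": 0, "roll": 0, "jaw": 1}, {"dx": 0, "dy": 0, "dz": 0, "roll": 0, "jaw": 1}, {"dx": 0, "dy": 0, "dz": 0, "roll": 0, "jaw": 1}, {"dx": 0, "dy": 0, "dz": 0, "roll": 0, "jaw": 1}, {"dx": 0, "dy": 0, "dz": 0, "roll": 0, "jaw": 1}, {"dx": 0, "dy": 0, "dz": 0, "roll": 0, "jaw": 1}])

```text
time_s: 3.85
ee_pos: [0.5341, -0.2758, 0.1471]
eef_rot: [-3.132, 0.002, 3.139]
force: [4.8, -35.5, -8.6]
grip_width: 0.0223
grip_force: 34.4
```

Call:
send_rows(rows=[{"dx": 0, "dy": -5, "dz": 0, "roll": 0, "jaw": 1}, {"dx": 0, "dy": -3.7, "dz": -13, "roll": 0, "jaw": 1}, {"dx": 0, "dy": -5.1, "dz": -12.5, "roll": 0, "jaw": 1}, {"dx": 0, "dy": -6.5, "dz": -11.8, "roll": 0, "jaw": 1}, {"dx": 0, "dy": -7.8, "dz": -11, "roll": 0, "jaw": 1}, {"dx": 0, "dy": -9, "dz": -10.1, "roll": 0, "jaw": 1}, {"dx": 0, "dy": 0, "dz": 0, "roll": 0, "jaw": 1}])

```text
time_s: 4.43
ee_pos: [0.534, -0.3068, 0.2078]
eef_rot: [3.14, 0.0, 3.141]
force: [-9.7, 11.5, 18.1]
grip_width: 0.0168
grip_force: 33.4
```

```bash
python3 - <<'E'
from h import *
C=cam("side"); save("c1.png",cv2.resize(C[0][180:340,340:540],None,fx=3,fy=3,interpolation=2))
E
```

```text
(no output)
```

View pics/c1.png

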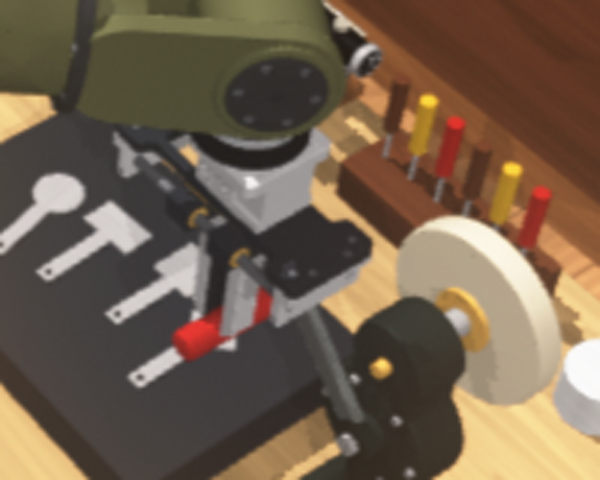

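```bash
cat >> h.py <<'E'
def redbar(C):
    hsv=cv2.cvtColor(C[0],cv2.COLOR_RGB2HSV); m=(((hsv[...,0]<6)|(hsv[...,0]>174))&(hsv[...,1]>190)&(hsv[...,2]>100))
    P=cloud(C)[m]; P=P[(abs(P[:,0]-.545)<.07)&(P[:,1]<-.2)&(P[:,1]>-.45)&(P[:,2]>.1)]; return P
E
python3 - <<'E'
from h import *
for n in("side","top"):
    P=redbar(cam(n)); 
    if len(P): print(n,len(P),P.min(0).round(3),np.median(P,0).round(3),P.max(0).round(3))
    for x in (.5,.52,.54,.56):
        q=P[abs(P[:,0]-x)<.01]
        if len(q)>3: print(x,len(q),np.percentile(q,[5,50,95],axis=0).round(3).tolist())
P=redbar(load("side0.npz"));print(np.percentile(P,[5,50,95],axis=0).round(3))
E
```

```text
side 118 [ 0.496 -0.317  0.223] [ 0.51  -0.31   0.233] [ 0.568 -0.299  0.239]
0.5 56 [[0.497, -0.316, 0.225], [0.502, -0.309, 0.233], [0.508, -0.301, 0.236]]
0.52 50 [[0.51, -0.316, 0.228], [0.516, -0.31, 0.233], [0.522, -0.302, 0.237]]
0.56 12 [[0.558, -0.317, 0.228], [0.563, -0.313, 0.231], [0.568, -0.311, 0.236]]
[[ 0.5   -0.286  0.171]
 [ 0.538 -0.279  0.177]
 [ 0.58  -0.27   0.182]]
```

Call:
send_rows(rows=[{"dx": 0, "dy": -10, "dz": -8.9, "roll": 0, "jaw": 1}, {"dx": 0, "dy": -11, "dz": -7.8, "roll": 0, "jaw": 1}, {"dx": 0, "dy": -11.8, "dz": -6.5, "roll": 0, "jaw": 1}, {"dx": 0, "dy": -12.4, "dz": -5.1, "roll": 0, "jaw": 1}, {"dx": 0, "dy": -12.9, "dz": -3.7, "roll": 0, "jaw": 1}, {"dx": 0, "dy": -13.2, "dz": -2.2, "roll": 0, "jaw": 1}, {"dx": 0, "dy": -13.4, "dz": -0.8, "roll": 0, "jaw": 1}, {"dx": 0, "dy": 0, "dz": 0, "roll": 0, "jaw": 1}, {"dx": 0, "dy": 0, "dz": 0, "roll": 0, "jaw": 1}], force=20)

```text
time_s: 5.33
ee_pos: [0.5347, -0.3951, 0.249]
eef_rot: [-3.13, 0.01, 3.139]
force: [-8.6, -5.4, 46.4]
grip_width: 0.0003
grip_force: 23.9
```

```bash
python3 - <<'E'
from h import *
for n in("side","top"):
    P=redbar(cam(n)); 
    if len(P): print(n,len(P),np.percentile(P,[5,50,95],axis=0).round(3).tolist())
E
```

```text
side 229 [[0.498, -0.404, 0.261], [0.517, -0.4, 0.267], [0.571, -0.389, 0.272]]
```

Call:
send_rows(rows=[{"dx": 0, "dy": 0, "dz": -3, "roll": 0, "jaw": -1}, {"dx": 0, "dy": 0, "dz": -3, "roll": 0, "jaw": -1}, {"dx": 0, "dy": 0, "dz": 0, "roll": 0, "jaw": -1}, {"dx": 0, "dy": 0, "dz": 0, "roll": 0, "jaw": -1}, {"dx": 0, "dy": 0, "dz": 0, "roll": 0, "jaw": -1}, {"dx": 0, "dy": 0, "dz": 0, "roll": 0, "jaw": -1}, {"dx": 0, "dy": 0, "dz": 0, "roll": 0, "jaw": -1}])

```text
time_s: 6.02
ee_pos: [0.534, -0.3917, 0.2456]
eef_rot: [3.141, -0.001, 3.141]
force: [-1.0, 0.0, -0.3]
grip_width: 0.0436
grip_force: 0.0
```

```bash
python3 - <<'E'
from h import *
for n in("side","top"):
    C=cam(n);P=redbar(C); 
    if len(P): print(n,len(P),np.percentile(P,[5,50,95],axis=0).round(3).tolist())
    if n=="side":save("c2.png",cv2.resize(C[0][180:340,340:540],None,fx=3,fy=3,interpolation=2))
E
```

```text
side 176 [[0.497, -0.399, 0.263], [0.512, -0.392, 0.269], [0.53, -0.383, 0.273]]
```

View pics/c2.png

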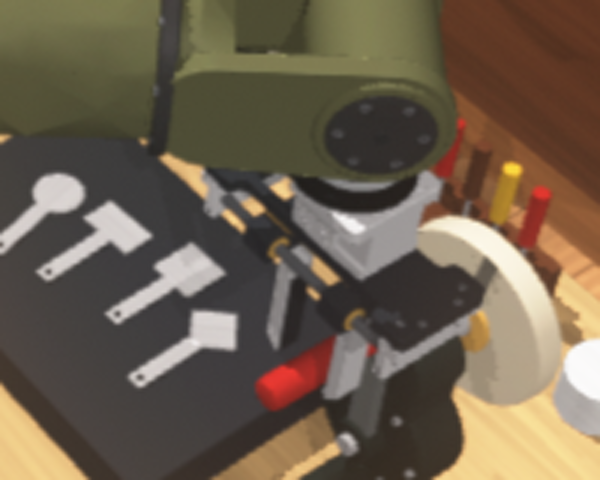

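The side crop shows the crank handle now upright between the opened fingers at (300,370), and all four slicks clear on the plate. I'll lift straight off it.

Call:
send_rows(rows=[{"dx": 0, "dy": 0, "dz": 0, "roll": 0, "jaw": -1}, {"dx": 0, "dy": 0, "dz": 0, "roll": 0, "jaw": -1}, {"dx": 0, "dy": 0, "dz": 0, "roll": 0, "jaw": -1}, {"dx": 0, "dy": 0, "dz": 0, "roll": 0, "jaw": -1}, {"dx": 0, "dy": 0, "dz": -25, "roll": 0, "jaw": -1}, {"dx": 0, "dy": 0, "dz": -35, "roll": 0, "jaw": -1}, {"dx": 5, "dy": 30, "dz": 0, "roll": 0, "jaw": -1}, {"dx": 10, "dy": 40, "dz": 0, "roll": 0, "jaw": -1}, {"dx": 10, "dy": 40, "dz": 0, "roll": 0, "jaw": -1}, {"dx": 10, "dy": 40, "dz": 0, "roll": 0, "jaw": 0.3}, {"dx": 10, "dy": 40, "dz": 0, "roll": 0, "jaw": 0.3}, {"dx": 0, "dy": 0, "dz": 0, "roll": 0, "jaw": 0.3}])

```text
time_s: 7.12
ee_pos: [0.4881, -0.1969, 0.3076]
eef_rot: [3.142, 0.002, -3.139]
force: [-0.2, -0.7, 1.0]
grip_width: 0.077
grip_force: 0.0
```

```bash
python3 - <<'E'
from h import *
for n in("side","top"):
    C=cam(n);P=redbar(C)
    if len(P): print(n,len(P),np.percentile(P,[5,50,95],axis=0).round(3).tolist())
    for a,h,e,c,w in slicks(C,x0=.46):
        print(n,"dt",h.round(4),"end",e.round(4),"head",c.round(4),"yaw",round(float(w),3),"g62",(c-.062*np.array([np.cos(w),np.sin(w)])).round(4))
goto(.54,-.211,.09,np.pi)
E
```

```text
side 327 [[0.501, -0.4, 0.261], [0.536, -0.395, 0.268], [0.578, -0.388, 0.273]]
side dt [0.72  0.181] end [0.6411 0.073 ] head [0.6895 0.1428] yaw 0.965 g62 [0.6542 0.0919]
side dt [0.6935 0.0025] end [ 0.6327 -0.0724] head [ 0.6822 -0.0033] yaw 0.949 g62 [ 0.6461 -0.0537]
side dt [ 0.612  -0.0155] end [ 0.5278 -0.0385] head [ 0.6099 -0.0166] yaw 0.261 g62 [ 0.55   -0.0326]
side dt [ 0.6285 -0.076 ] end [ 0.5436 -0.0839] head [ 0.6283 -0.0769] yaw 0.082 g62 [ 0.5665 -0.082 ]
side dt [ 0.65  -0.147] end [ 0.5632 -0.1522] head [ 0.6481 -0.1481] yaw 0.049 g62 [ 0.5861 -0.1511]
side dt [ 0.6255 -0.2075] end [ 0.5386 -0.2135] head [ 0.6234 -0.2087] yaw 0.056 g62 [ 0.5615 -0.2122]
top 139 [[0.505, -0.394, 0.263], [0.541, -0.388, 0.27], [0.583, -0.381, 0.276]]
top dt [ 0.614  -0.0145] end [ 0.5309 -0.0374] head [ 0.6129 -0.0151] yaw 0.264 g62 [ 0.5531 -0.0314]
top dt [ 0.63   -0.0755] end [ 0.546  -0.0833] head [ 0.6306 -0.0751] yaw 0.096 g62 [ 0.5689 -0.0811]
top dt [ 0.652  -0.1465] end [ 0.611  -0.1589] head [ 0.6229 -0.0747] yaw 1.429 g62 [ 0.6142 -0.1361]
tool d mm [-50.5  -9.9 217.2] roll deg 0.1 | at [ 0.4892 -0.201   0.3071] [-3.141e+00  1.000e-03 -3.140e+00] q6 -2.03 t 7.2167 F [ 0.7 -0.3 -0.2] w 0.0693 gf 0.0
```

Call:
send_rows(rows=[{"dx": -18, "dy": -3, "dz": 40, "roll": 0, "jaw": 0.3}, {"dx": -18, "dy": -3, "dz": 40, "roll": 0, "jaw": 0.3}, {"dx": -18, "dy": -3, "dz": 40, "roll": 0, "jaw": 0.3}, {"dx": -18, "dy": -2, "dz": 40, "roll": 0, "jaw": 0.3}, {"dx": 0, "dy": 0, "dz": 40, "roll": -3.2, "jaw": 0.3}, {"dx": 0, "dy": 0, "dz": 15, "roll": 0, "jaw": 0.3}, {"dx": 0, "dy": 0, "dz": 0, "roll": 0, "jaw": 0.3}, {"dx": 0, "dy": 0, "dz": 0, "roll": 0, "jaw": 0.3}])

```text
time_s: 7.88
ee_pos: [0.5575, -0.2133, 0.0993]
eef_rot: [3.141, -0.001, -3.088]
force: [0.0, -0.4, 1.6]
grip_width: 0.033
grip_force: 0.0
```

```bash
python3 - <<'E'
from h import *
goto(.563,-.2118,.052,np.pi+.055)
C=cam("side"); save("c3.png",cv2.resize(C[0][200:320,330:480],None,fx=4,fy=4,interpolation=2))
E
```

```text
tool d mm [-5.7  1.2 47.3] roll deg -0.1 | at [ 0.5575 -0.2133  0.0993] [ 3.141e+00 -1.000e-03 -3.088e+00] q6 -2.05 t 7.8833 F [ 0.  -0.4  1.6] w 0.033 gf 0.0
```

View pics/c3.png

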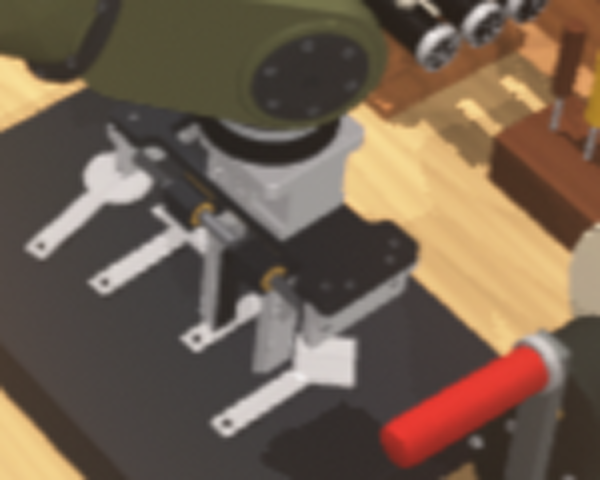

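The crop shows the fingers above and to either side of the diamond's handle at about (270,400), and the red crank upright at (470,400). Lowering and gripping at the stone.

Call:
send_rows(rows=[{"dx": -5.5, "dy": 1, "dz": 25, "roll": 0, "jaw": 0.3}, {"dx": 0, "dy": 0, "dz": 16, "roll": 0, "jaw": 0.3}, {"dx": 0, "dy": 0, "dz": 5, "roll": 0, "jaw": 0.3}, {"dx": 0, "dy": 0, "dz": 0, "roll": 0, "jaw": 0.3}, {"dx": 0, "dy": 0, "dz": 1, "roll": 0, "jaw": 0.3}, {"dx": 0, "dy": 0, "dz": 0, "roll": 0, "jaw": 0.3}])

```text
time_s: 8.43
ee_pos: [0.5636, -0.2115, 0.0543]
eef_rot: [-3.14, 0.002, -3.087]
force: [-0.1, 0.6, 0.4]
grip_width: 0.0329
grip_force: 0.0
```

Call:
send_rows(rows=[{"dx": 0, "dy": 0, "dz": 1.5, "roll": 0, "jaw": 0.3}, {"dx": 0, "dy": 0, "dz": 0, "roll": 0, "jaw": 0.3}, {"dx": 0, "dy": 0, "dz": 0, "roll": 0, "jaw": 0.3}])

```text
time_s: 8.68
ee_pos: [0.563, -0.2111, 0.0515]
eef_rot: [-3.141, 0.001, -3.086]
force: [-0.6, -0.6, -0.0]
grip_width: 0.0328
grip_force: 0.0
```

Call:
send_rows(rows=[{"dx": 0, "dy": 0, "dz": 0.3, "roll": 0, "jaw": 0.75}, {"dx": 0, "dy": 0, "dz": 0, "roll": 0, "jaw": 1}, {"dx": 0, "dy": 0, "dz": 0, "roll": 0, "jaw": 1}, {"dx": 0, "dy": 0, "dz": 0, "roll": 0, "jaw": 1}, {"dx": 0, "dy": 0, "dz": 0, "roll": 0, "jaw": 1}], force=10)

```text
time_s: 9.1
ee_pos: [0.5628, -0.211, 0.0508]
eef_rot: [3.142, -0.0, -3.086]
force: [0.9, 1.0, 0.9]
grip_width: 0.0032
grip_force: 0.0
```

```bash
python3 - <<'E'
from h import *
goto(.563,-.2118,.052,np.pi+.055)
C=cam("side"); save("c4.png",cv2.resize(C[0][230:320,350:470],None,fx=5,fy=5,interpolation=2))
print(proj(C,[[.563,-.211,.0508],[.563,-.211,.07]]))
for a,h,e,c,w in slicks(C,x0=.46): print(h.round(4),e.round(4))
E
```

```text
tool d mm [-0.1 -0.8 -1.2] roll deg 0.0 | at [ 0.5628 -0.211   0.0508] [ 3.142 -0.    -3.086] q6 -2.05 t 9.1 F [0.9 1.  0.9] w 0.0032 gf 0.0
[[391.04696663 302.42690931]
 [391.55170885 297.44088345]]
[ 0.597 -0.02 ] [ 0.5277 -0.0399]
[ 0.615  -0.0815] [ 0.5432 -0.0844]
[ 0.58  -0.205] [ 0.6896 -0.2188]
```

View pics/c4.png

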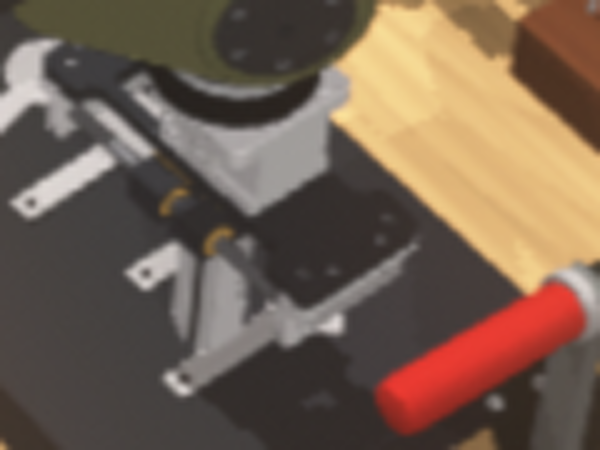

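The crop shows the nearly shut fingertips just above the diamond's handle at about (200,355), so they closed over it rather than around it. I'll feel for the true height with a slow touch.

Call:
send_rows(rows=[{"dx": 0, "dy": 0, "dz": 1, "roll": 0, "jaw": 1}, {"dx": 0, "dy": 0, "dz": 1, "roll": 0, "jaw": 1}, {"dx": 0, "dy": 0, "dz": 0, "roll": 0, "jaw": 1}])

```text
time_s: 9.4
ee_pos: [0.5627, -0.211, 0.0485]
eef_rot: [3.141, -0.0, -3.086]
force: [0.2, -0.9, 0.5]
grip_width: 0.0006
grip_force: 0.0
```

Call:
send_rows(rows=[{"dx": 0, "dy": 0, "dz": 1, "roll": 0, "jaw": 1}, {"dx": 0, "dy": 0, "dz": 1, "roll": 0, "jaw": 1}, {"dx": 0, "dy": 0, "dz": 0, "roll": 0, "jaw": 1}])

```text
time_s: 9.65
ee_pos: [0.5628, -0.211, 0.0465]
eef_rot: [3.141, -0.0, -3.086]
force: [0.2, 0.8, 0.0]
grip_width: 0.0008
grip_force: 0.0
```

Call:
send_rows(rows=[{"dx": 0, "dy": 0, "dz": 1, "roll": 0, "jaw": 1}, {"dx": 0, "dy": 0, "dz": 1, "roll": 0, "jaw": 1}, {"dx": 0, "dy": 0, "dz": 1, "roll": 0, "jaw": 1}, {"dx": 0, "dy": 0, "dz": 0, "roll": 0, "jaw": 1}])

```text
time_s: 9.98
ee_pos: [0.5627, -0.211, 0.0435]
eef_rot: [3.141, -0.0, -3.086]
force: [0.7, 0.0, -0.6]
grip_width: 0.0004
grip_force: 0.0
```

Call:
send_rows(rows=[{"dx": 0, "dy": 0, "dz": 1, "roll": 0, "jaw": 1}, {"dx": 0, "dy": 0, "dz": 1, "roll": 0, "jaw": 1}, {"dx": 0, "dy": 0, "dz": 0, "roll": 0, "jaw": 1}])

```text
time_s: 10.23
ee_pos: [0.5627, -0.211, 0.0415]
eef_rot: [3.141, -0.0, -3.086]
force: [0.1, 0.1, 0.8]
grip_width: 0.0007
grip_force: 0.0
```

```bash
python3 - <<'E'
from h import *
for n in("side","top"):
    C=cam(n); P=cloud(C).reshape(-1,3); q=P[(abs(P[:,0]-.563)<.03)&(abs(P[:,1]+.211)<.02)]
    print(n,np.histogram(q[:,2],bins=np.arange(.04,.2,.005)))
C=cam("side"); save("c5.png",cv2.resize(C[0][250:330,350:450],None,fx=6,fy=6,interpolation=2)); print(proj(C,[[.563,-.211,.053],[.563,-.211,.0725]]))
E
```

```text
side (array([  6, 104, 141,  15,   2,   4,  14,  18,  13,  17,  19,  18,  17,
        18,  18,  15,  13,  11,   9,   4,   2,   0,   0,   1,   1,   0,
         1,   2,  41,  22,   7]), array([0.04 , 0.045, 0.05 , 0.055, 0.06 , 0.065, 0.07 , 0.075, 0.08 ,
       0.085, 0.09 , 0.095, 0.1  , 0.105, 0.11 , 0.115, 0.12 , 0.125,
       0.13 , 0.135, 0.14 , 0.145, 0.15 , 0.155, 0.16 , 0.165, 0.17 ,
       0.175, 0.18 , 0.185, 0.19 , 0.195]))
top (array([0, 0, 0, 0, 0, 0, 0, 0, 0, 0, 0, 0, 0, 0, 0, 0, 0, 0, 0, 0, 0, 0,
       0, 0, 0, 0, 0, 0, 0, 0, 0]), array([0.04 , 0.045, 0.05 , 0.055, 0.06 , 0.065, 0.07 , 0.075, 0.08 ,
       0.085, 0.09 , 0.095, 0.1  , 0.105, 0.11 , 0.115, 0.12 , 0.125,
       0.13 , 0.135, 0.14 , 0.145, 0.15 , 0.155, 0.16 , 0.165, 0.17 ,
       0.175, 0.18 , 0.185, 0.19 , 0.195]))
[[391.10430939 301.8604569 ]
 [391.61815162 296.78453776]]
```

View pics/c5.png

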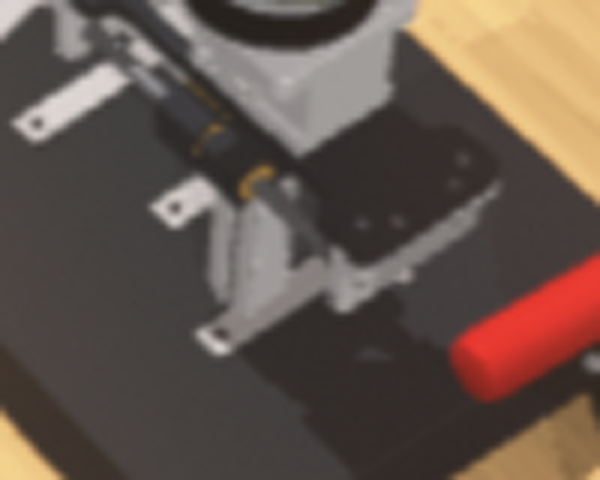

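The crop and depth put the fingertips at about z=0.062 while the state reads 0.0415. The reported TCP therefore lies roughly 20 mm below the real tips. I'll keep feeling downwards.

Call:
send_rows(rows=[{"dx": 0, "dy": 0, "dz": 1, "roll": 0, "jaw": 1}, {"dx": 0, "dy": 0, "dz": 1, "roll": 0, "jaw": 1}, {"dx": 0, "dy": 0, "dz": 1, "roll": 0, "jaw": 1}, {"dx": 0, "dy": 0, "dz": 1, "roll": 0, "jaw": 1}, {"dx": 0, "dy": 0, "dz": 0, "roll": 0, "jaw": 1}])

```text
time_s: 10.8
ee_pos: [0.5627, -0.211, 0.0375]
eef_rot: [3.141, -0.0, -3.086]
force: [0.3, 0.2, 1.0]
grip_width: 0.0008
grip_force: 0.0
```

Call:
send_rows(rows=[{"dx": 0, "dy": 0, "dz": 1, "roll": 0, "jaw": 1}, {"dx": 0, "dy": 0, "dz": 1, "roll": 0, "jaw": 1}, {"dx": 0, "dy": 0, "dz": 0, "roll": 0, "jaw": 1}])

```text
time_s: 11.05
ee_pos: [0.5628, -0.211, 0.0355]
eef_rot: [3.141, -0.0, -3.086]
force: [-0.1, 0.8, -0.3]
grip_width: 0.0008
grip_force: 0.0
```

Call:
send_rows(rows=[{"dx": 0, "dy": 0, "dz": 1, "roll": 0, "jaw": 1}, {"dx": 0, "dy": 0, "dz": 1, "roll": 0, "jaw": 1}, {"dx": 0, "dy": 0, "dz": 0, "roll": 0, "jaw": 1}])

```text
time_s: 11.3
ee_pos: [0.5627, -0.211, 0.0335]
eef_rot: [3.141, -0.0, -3.086]
force: [-0.5, 0.4, -0.3]
grip_width: 0.0007
grip_force: 0.0
```

Call:
send_rows(rows=[{"dx": 0, "dy": 0, "dz": 1, "roll": 0, "jaw": 1}, {"dx": 0, "dy": 0, "dz": 0, "roll": 0, "jaw": 1}, {"dx": 0, "dy": 0, "dz": 0, "roll": 0, "jaw": 1}])

```text
time_s: 11.55
ee_pos: [0.5628, -0.211, 0.0327]
eef_rot: [3.142, -0.0, -3.086]
force: [0.1, 0.5, 0.4]
grip_width: 0.0003
grip_force: 0.0
```

Call:
send_rows(rows=[{"dx": 0, "dy": 0, "dz": 1, "roll": 0, "jaw": 1}, {"dx": 0, "dy": 0, "dz": 0, "roll": 0, "jaw": 1}, {"dx": 0, "dy": 0, "dz": 0, "roll": 0, "jaw": 1}])

```text
time_s: 11.8
ee_pos: [0.5628, -0.2111, 0.0317]
eef_rot: [3.142, -0.0, -3.086]
force: [0.1, -0.4, 0.7]
grip_width: 0.0004
grip_force: 0.0
```

Call:
send_rows(rows=[{"dx": 0, "dy": 0, "dz": 1, "roll": 0, "jaw": 1}, {"dx": 0, "dy": 0, "dz": 0, "roll": 0, "jaw": 1}, {"dx": 0, "dy": 0, "dz": 0, "roll": 0, "jaw": 1}])

```text
time_s: 12.05
ee_pos: [0.5628, -0.211, 0.0307]
eef_rot: [3.142, -0.0, -3.086]
force: [0.4, -0.3, 0.6]
grip_width: 0.0005
grip_force: 0.2
```

Call:
send_rows(rows=[{"dx": 0, "dy": 0, "dz": 0.7, "roll": 0, "jaw": 1}, {"dx": 0, "dy": 0, "dz": 0, "roll": 0, "jaw": 1}, {"dx": 0, "dy": 0, "dz": 0, "roll": 0, "jaw": 1}])

```text
time_s: 12.3
ee_pos: [0.5629, -0.2111, 0.0307]
eef_rot: [-3.141, 0.0, -3.086]
force: [-3.5, 0.9, 6.6]
grip_width: 0.0003
grip_force: 3.5
```

Call:
send_rows(rows=[{"dx": 0, "dy": 0, "dz": 0.7, "roll": 0, "jaw": 1}, {"dx": 0, "dy": 0, "dz": 0, "roll": 0, "jaw": 1}, {"dx": 0, "dy": 0, "dz": 0, "roll": 0, "jaw": 1}])

```text
time_s: 12.55
ee_pos: [0.563, -0.2111, 0.0306]
eef_rot: [-3.141, 0.0, -3.086]
force: [-6.3, 3.2, 12.5]
grip_width: 0.0006
grip_force: 6.8
```

Call:
send_rows(rows=[{"dx": 0, "dy": 0, "dz": 0.7, "roll": 0, "jaw": 1}, {"dx": 0, "dy": 0, "dz": 0, "roll": 0, "jaw": 1}, {"dx": 0, "dy": 0, "dz": 0, "roll": 0, "jaw": 1}])

```text
time_s: 12.8
ee_pos: [0.563, -0.2111, 0.0306]
eef_rot: [-3.141, 0.001, -3.086]
force: [-9.9, 3.5, 20.4]
grip_width: 0.0004
grip_force: 10.1
```

Contact is at a reading of 0.0307 with the slick's top at 0.053, so the true tip height is the reading plus 22.3 mm. Next I'll open, go down beside the handle and grip it.

Call:
send_rows(rows=[{"dx": 0, "dy": 0, "dz": -6, "roll": 0, "jaw": 0.3}, {"dx": 0, "dy": 0, "dz": 0, "roll": 0, "jaw": 0.3}, {"dx": 0, "dy": 0, "dz": 0, "roll": 0, "jaw": 0.3}, {"dx": 0, "dy": 0, "dz": 0, "roll": 0, "jaw": 0.3}, {"dx": 0, "dy": 0, "dz": 0, "roll": 0, "jaw": 0.3}, {"dx": 0, "dy": 0, "dz": 5.5, "roll": 0, "jaw": 0.3}, {"dx": 0, "dy": 0, "dz": 0, "roll": 0, "jaw": 0.3}, {"dx": 0, "dy": 0, "dz": 0, "roll": 0, "jaw": 0.3}])

```text
time_s: 13.47
ee_pos: [0.5625, -0.2109, 0.0285]
eef_rot: [3.141, -0.001, -3.086]
force: [-0.4, -0.2, 0.7]
grip_width: 0.0327
grip_force: 0.0
```

Call:
send_rows(rows=[{"dx": 0, "dy": 0, "dz": 0, "roll": 0, "jaw": 1}, {"dx": 0, "dy": 0, "dz": 0, "roll": 0, "jaw": 1}, {"dx": 0, "dy": 0, "dz": 0, "roll": 0, "jaw": 1}, {"dx": 0, "dy": 0, "dz": 0, "roll": 0, "jaw": 1}, {"dx": 0, "dy": 0, "dz": 0, "roll": 0, "jaw": 1}])

```text
time_s: 13.88
ee_pos: [0.5629, -0.2111, 0.0293]
eef_rot: [-3.142, 0.0, -3.086]
force: [0.3, 0.0, -0.0]
grip_width: 0.0135
grip_force: 10.0
```

Call:
send_rows(rows=[{"dx": 10, "dy": 0, "dz": 0, "roll": 0, "jaw": 1}, {"dx": 20, "dy": 0, "dz": 0, "roll": 0, "jaw": 1}, {"dx": 20, "dy": 0, "dz": 0, "roll": 0, "jaw": 1}, {"dx": 20, "dy": 0, "dz": 0, "roll": 0, "jaw": 1}, {"dx": 20, "dy": 0, "dz": 0, "roll": 0, "jaw": 1}, {"dx": 18, "dy": 0, "dz": 0, "roll": 0, "jaw": 1}, {"dx": 0, "dy": 0, "dz": 0, "roll": 0, "jaw": 1}, {"dx": 0, "dy": 0, "dz": 0, "roll": 0, "jaw": 1}])

```text
time_s: 14.55
ee_pos: [0.4551, -0.2173, 0.0296]
eef_rot: [-3.141, 0.001, -3.087]
force: [1.1, -0.2, -0.3]
grip_width: 0.0134
grip_force: 10.0
```

```bash
python3 - <<'E'
from h import *
goto(.455,-.217,.0285,np.pi+.055)
C=cam("side"); save("c6.png",cv2.resize(C[0][210:370,280:440],None,fx=3.7,fy=3.7,interpolation=2)); np.savez("side1.npz",f=C[0],z=C[1],K=C[2],R=C[3],t=C[4])
print(proj(C,[[.455,-.217,.053],[.472,-.217,.05]]))
for a,h,e,c,w in slicks(C,x0=.40): print("dt",h.round(4),"end",e.round(4),"head",c.round(4),"yaw",round(float(w),3))
E
```

```text
tool d mm [0.1 0.3 1.1] roll deg -0.0 | at [ 0.4551 -0.2173  0.0296] [-3.141e+00  1.000e-03 -3.087e+00] q6 -2.14 t 14.55 F [ 1.1 -0.2 -0.3] w 0.0134 gf 10.0
[[355.75437248 324.91132927]
 [361.67191063 322.2244191 ]]
dt [ 0.467 -0.214] end [ 0.5566 -0.2335] head [ 0.4724 -0.2446] yaw -3.011
```

View pics/c6.png

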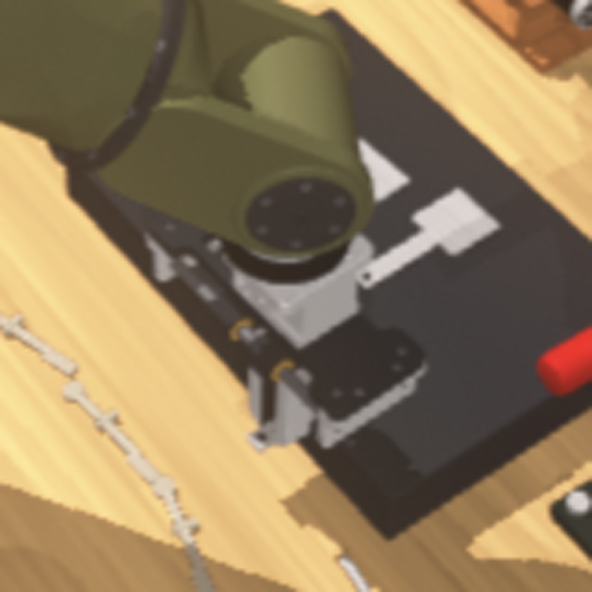

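The crop shows the handle end at (260,440) out past the front edge, with the fingers right at the edge. I'll slide 6 mm further, then open, lower and regrip deeper.

Call:
send_rows(rows=[{"dx": 6, "dy": 0, "dz": 0, "roll": 0, "jaw": 1}, {"dx": 0, "dy": 0, "dz": 0, "roll": 0, "jaw": 1}, {"dx": 0, "dy": 0, "dz": 0, "roll": 0, "jaw": 0.5}, {"dx": 0, "dy": 0, "dz": 0, "roll": 0, "jaw": 0.5}, {"dx": 0, "dy": 0, "dz": 3, "roll": 0, "jaw": 0.5}, {"dx": 0, "dy": 0, "dz": 3, "roll": 0, "jaw": 0.5}, {"dx": 0, "dy": 0, "dz": 0, "roll": 0, "jaw": 0.5}])

```text
time_s: 15.18
ee_pos: [0.4488, -0.2171, 0.0224]
eef_rot: [3.141, -0.001, -3.086]
force: [1.1, 0.1, -0.2]
grip_width: 0.0235
grip_force: 0.0
```

Call:
send_rows(rows=[{"dx": 0, "dy": 0, "dz": 5, "roll": 0, "jaw": 0.5}, {"dx": 0, "dy": 0, "dz": 0, "roll": 0, "jaw": 0.5}])

```text
time_s: 15.35
ee_pos: [0.4487, -0.2171, 0.0173]
eef_rot: [3.141, -0.001, -3.086]
force: [0.4, -0.2, -0.8]
grip_width: 0.0235
grip_force: 0.0
```

Call:
send_rows(rows=[{"dx": 0, "dy": 0, "dz": 0, "roll": 0, "jaw": 1}, {"dx": 0, "dy": 0, "dz": 0, "roll": 0, "jaw": 1}, {"dx": 0, "dy": 0, "dz": 0, "roll": 0, "jaw": 1}, {"dx": 0, "dy": 0, "dz": 0, "roll": 0, "jaw": 1}, {"dx": 0, "dy": 0, "dz": -5, "roll": 0, "jaw": 1}, {"dx": 0, "dy": 0, "dz": -15, "roll": 0, "jaw": 1}, {"dx": 0, "dy": 0, "dz": -20, "roll": 0, "jaw": 1}, {"dx": 0, "dy": 0, "dz": -20, "roll": 0, "jaw": 1}, {"dx": 0, "dy": 0, "dz": -20, "roll": 0, "jaw": 1}, {"dx": 0, "dy": 0, "dz": 0, "roll": 0, "jaw": 1}], force=45)

```text
time_s: 16.18
ee_pos: [0.4505, -0.2182, 0.1021]
eef_rot: [-3.138, 0.005, -3.086]
force: [0.4, 0.6, -0.4]
grip_width: 0.0123
grip_force: 45.0
```

```bash
cat > nest.py <<'E'
from h import *
# felt centroids (mean top/side) + ~3.8 mm along nest x ; yaw
yaw=.933; X=np.array([np.cos(yaw),np.sin(yaw)]); Y=np.array([-X[1],X[0]])
P={"diamond":np.array([.5909,.2670]),"square":np.array([.5418,.3048]),"bar":np.array([.4915,.3410]),"round":np.array([.4423,.3780])}
mid=sum(P.values())/4+.0037*X
nest={n:mid+Y*s*.062 for n,s in (("round",1.5),("bar",.5),("square",-.5),("diamond",-1.5))}
if __name__=="__main__":
    d=P["round"]-P["diamond"]; print("yaw",np.arctan2(-d[0],d[1]))
    for k,v in nest.items(): print(k,v.round(4),"grip62",(v-.062*X).round(4))
E
python3 - <<'E'
from h import *
C=cam("side"); 
for z in (.13,): 
  for a,h,e,c,w in slicks(C,z=z,x0=.35): print("dt",h.round(4),"end",e.round(4),"head",c.round(4),"yaw",round(float(w),3))
P=cloud(C).reshape(-1,3); hs=cv2.cvtColor(C[0],cv2.COLOR_RGB2HSV).reshape(-1,3)
q=P[(P[:,0]>.485)&(P[:,0]<.54)&(abs(P[:,1]+.213)<.03)&(P[:,2]>.08)&(P[:,2]<.18)&(hs[:,2]>130)]; print(len(q),np.percentile(q,[5,50,95],axis=0).round(3) if len(q) else "")
A,b=np.linalg.lstsq(np.c_[q[:,:2]-q[:,:2].mean(0),np.ones(len(q))],q[:,2],rcond=None)[:2]; print("tilt dz/dx,dz/dy,z",A)
save("c7.png",cv2.resize(C[0][180:330,300:450],None,fx=3.7,fy=3.7,interpolation=2))
import nest
goto(*(nest.nest["diamond"]-.062*nest.X),.1,np.pi+nest.yaw)
E
python3 nest.py
```

```text
dt [ 0.6035 -0.1955] end [ 0.5613 -0.1899] head [ 0.5757 -0.2737] yaw -1.4
dt [ 0.4545 -0.22  ] end [ 0.5347 -0.25  ] head [ 0.4717 -0.1929] yaw 2.406
0 
tilt dz/dx,dz/dy,z [0. 0. 0.]
tool d mm [-130.9  431.7   -0.5] roll deg -50.3 | at [ 0.4498 -0.2178  0.1   ] [-3.140e+00  3.000e-03 -3.086e+00] q6 -2.15 t 16.2333 F [ 0.5 -0.3 -2. ] w 0.0123 gf 45.0
yaw 0.9292361256355629
round [0.4441 0.381 ] grip62 [0.4072 0.3312]
bar [0.4939 0.3441] grip62 [0.457  0.2943]
square [0.5437 0.3072] grip62 [0.5068 0.2574]
diamond [0.5935 0.2703] grip62 [0.5566 0.2205]<stdin>:7: RuntimeWarning: Mean of empty slice.
  ret = um.true_divide(
```

View pics/c7.png

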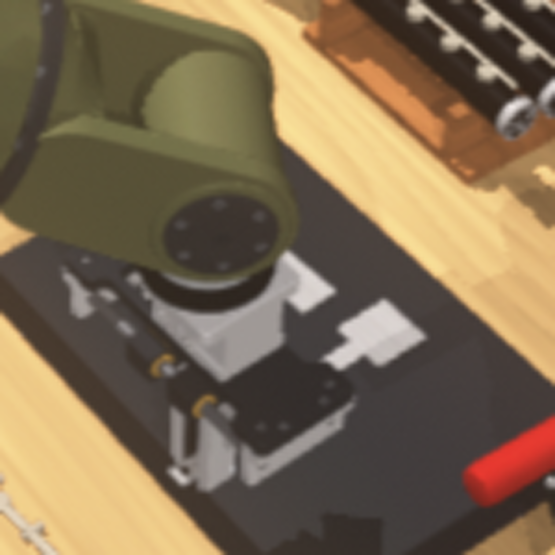

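The crop shows the diamond lifted clear of the plate in the fingers, its handle end at (180,475). Carrying it to the nest.

Call:
send_rows(rows=[{"dx": -10.9, "dy": 36, "dz": 0, "roll": 0, "jaw": 1}, {"dx": -10.9, "dy": 36, "dz": 0, "roll": 0, "jaw": 1}, {"dx": -10.9, "dy": 36, "dz": 0, "roll": 0, "jaw": 1}, {"dx": -10.9, "dy": 36, "dz": 0, "roll": 0, "jaw": 1}, {"dx": -10.9, "dy": 36, "dz": 0, "roll": 0, "jaw": 1}, {"dx": -10.9, "dy": 36, "dz": 0, "roll": 0, "jaw": 1}, {"dx": -10.9, "dy": 36, "dz": 0, "roll": 0, "jaw": 1}, {"dx": -10.9, "dy": 36, "dz": 0, "roll": 0, "jaw": 1}, {"dx": -10.9, "dy": 36, "dz": 0, "roll": 0, "jaw": 1}, {"dx": -10.9, "dy": 36, "dz": 0, "roll": 0, "jaw": 1}, {"dx": -10.9, "dy": 36, "dz": 0, "roll": 0, "jaw": 1}, {"dx": -10.9, "dy": 36, "dz": 0, "roll": 0, "jaw": 1}])

```text
time_s: 17.23
ee_pos: [0.5553, 0.223, 0.0969]
eef_rot: [-3.141, -0.002, -3.086]
force: [1.9, 0.1, -1.2]
grip_width: 0.0124
grip_force: 45.0
```

Call:
send_rows(rows=[{"dx": 0, "dy": 0, "dz": 0, "roll": -6.3, "jaw": 1}, {"dx": 0, "dy": 0, "dz": 0, "roll": -6.3, "jaw": 1}, {"dx": 0, "dy": 0, "dz": 0, "roll": -6.3, "jaw": 1}, {"dx": 0, "dy": 0, "dz": 0, "roll": -6.3, "jaw": 1}, {"dx": 0, "dy": 0, "dz": 0, "roll": -6.3, "jaw": 1}, {"dx": 0, "dy": 0, "dz": 0, "roll": -6.3, "jaw": 1}, {"dx": 0, "dy": 0, "dz": 0, "roll": -6.3, "jaw": 1}, {"dx": 0, "dy": 0, "dz": 0, "roll": -6.2, "jaw": 1}, {"dx": 0, "dy": 0, "dz": 0, "roll": 0, "jaw": 1}, {"dx": 0, "dy": 0, "dz": 0, "roll": 0, "jaw": 1}])

```text
time_s: 18.07
ee_pos: [0.5553, 0.2211, 0.0972]
eef_rot: [3.141, -0.001, -2.212]
force: [-0.0, 0.3, -0.1]
grip_width: 0.0126
grip_force: 45.0
```

```bash
python3 - <<'E'
from h import *
import nest
goto(*(nest.nest["diamond"]-.062*nest.X),.02,np.pi+nest.yaw)
a=cam("side"); b=cam("top")
u=proj(a,[[.59,.27,.1]])[0].astype(int); v=proj(b,[[.59,.27,.1]])[0].astype(int); print(u,v)
f=lambda C,u: cv2.resize(C[0][u[1]-50:u[1]+50,u[0]-50:u[0]+50],None,fx=4,fy=4,interpolation=2)
save("c8.png",np.hstack([f(a,u),f(b,v)]))
E
```

```text
tool d mm [-0.4 -1.4 77.2] roll deg -0.2 | at [0.5553 0.2211 0.0972] [ 3.141e+00 -1.000e-03 -2.212e+00] q6 -2.18 t 18.0667 F [-0.   0.3 -0.1] w 0.0126 gf 45.0
[292 173] [205 207]
```

View pics/c8.png

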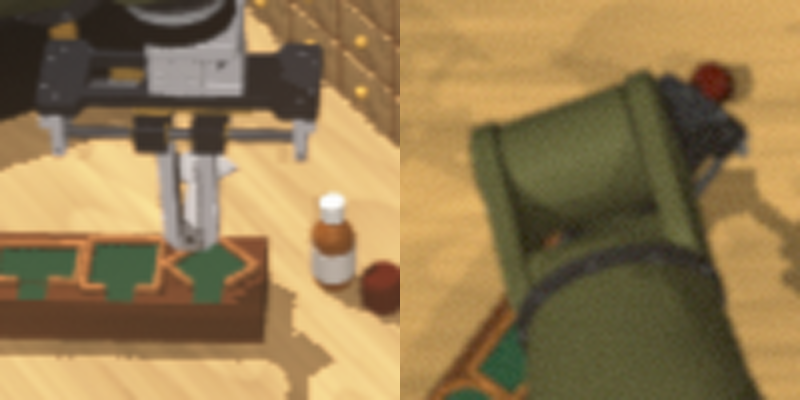

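The left crop shows the diamond held between the fingers in front of the diamond pocket, its head corner at (235,165). The slot, pocket and bottle are clear. Lowering.

Call:
send_rows(rows=[{"dx": -0.4, "dy": -1.4, "dz": 20, "roll": 0, "jaw": 1}, {"dx": 0, "dy": 0, "dz": 20, "roll": 0, "jaw": 1}, {"dx": 0, "dy": 0, "dz": 20, "roll": 0, "jaw": 1}, {"dx": 0, "dy": 0, "dz": 16, "roll": 0, "jaw": 1}, {"dx": 0, "dy": 0, "dz": 4, "roll": 0, "jaw": 1}, {"dx": 0, "dy": 0, "dz": 0, "roll": 0, "jaw": 1}, {"dx": 0, "dy": 0, "dz": 0, "roll": 0, "jaw": 1}])

```text
time_s: 18.75
ee_pos: [0.5575, 0.2208, 0.0189]
eef_rot: [-3.141, 0.001, -2.209]
force: [0.1, 0.2, -0.9]
grip_width: 0.0125
grip_force: 45.0
```

Call:
send_rows(rows=[{"dx": 0, "dy": 0, "dz": 2, "roll": 0, "jaw": 1}, {"dx": 0, "dy": 0, "dz": 2, "roll": 0, "jaw": 1}, {"dx": 0, "dy": 0, "dz": 0, "roll": 0, "jaw": 1}, {"dx": 0, "dy": 0, "dz": 0, "roll": 0, "jaw": 1}])

```text
time_s: 19.08
ee_pos: [0.5572, 0.2208, 0.0145]
eef_rot: [-3.141, 0.0, -2.209]
force: [-1.1, 0.4, -0.8]
grip_width: 0.0127
grip_force: 45.0
```

Call:
send_rows(rows=[{"dx": 0, "dy": 0, "dz": 1.5, "roll": 0, "jaw": 1}, {"dx": 0, "dy": 0, "dz": 0, "roll": 0, "jaw": 1}, {"dx": 0, "dy": 0, "dz": 0, "roll": 0, "jaw": 1}])

```text
time_s: 19.33
ee_pos: [0.5572, 0.2208, 0.0128]
eef_rot: [-3.141, 0.0, -2.208]
force: [0.5, 0.4, -0.3]
grip_width: 0.0129
grip_force: 45.0
```

Call:
send_rows(rows=[{"dx": 0, "dy": 0, "dz": 2, "roll": 0, "jaw": 1}, {"dx": 0, "dy": 0, "dz": 0, "roll": 0, "jaw": 1}, {"dx": 0, "dy": 0, "dz": 0, "roll": 0, "jaw": 1}])

```text
time_s: 19.58
ee_pos: [0.5572, 0.2208, 0.0107]
eef_rot: [-3.142, 0.0, -2.208]
force: [0.2, 0.3, 0.9]
grip_width: 0.0125
grip_force: 45.0
```

Call:
send_rows(rows=[{"dx": 0, "dy": 0, "dz": 1.5, "roll": 0, "jaw": 1}, {"dx": 0, "dy": 0, "dz": 0, "roll": 0, "jaw": 1}, {"dx": 0, "dy": 0, "dz": 0, "roll": 0, "jaw": 1}])

```text
time_s: 19.83
ee_pos: [0.5572, 0.2208, 0.0092]
eef_rot: [-3.141, 0.0, -2.208]
force: [1.1, 1.0, 2.2]
grip_width: 0.0127
grip_force: 45.0
```

Call:
send_rows(rows=[{"dx": 0, "dy": 0, "dz": 1, "roll": 0, "jaw": 1}, {"dx": 0, "dy": 0, "dz": 0, "roll": 0, "jaw": 1}, {"dx": 0, "dy": 0, "dz": 0, "roll": 0, "jaw": 1}])

```text
time_s: 20.08
ee_pos: [0.5572, 0.2208, 0.0082]
eef_rot: [-3.142, 0.0, -2.208]
force: [0.3, 1.5, 2.5]
grip_width: 0.0131
grip_force: 45.0
```

Call:
send_rows(rows=[{"dx": 0, "dy": 0, "dz": 0, "roll": 0, "jaw": 0.4}, {"dx": 0, "dy": 0, "dz": 0, "roll": 0, "jaw": 0.4}, {"dx": 0, "dy": 0, "dz": 0, "roll": 0, "jaw": 0.4}, {"dx": 0, "dy": 0, "dz": 0, "roll": 0, "jaw": 0.4}, {"dx": 0, "dy": 0, "dz": -20, "roll": 0, "jaw": 0.3}, {"dx": 0, "dy": 0, "dz": -40, "roll": 0, "jaw": 0.3}, {"dx": 15, "dy": -20, "dz": -30, "roll": 0, "jaw": 0.3}, {"dx": 15, "dy": -30, "dz": 0, "roll": 0, "jaw": 0.3}, {"dx": 15, "dy": -30, "dz": 0, "roll": 0, "jaw": 0.3}, {"dx": 15, "dy": -30, "dz": 0, "roll": 0, "jaw": 0.3}, {"dx": 15, "dy": -30, "dz": 0, "roll": 0, "jaw": 0.3}, {"dx": 15, "dy": -30, "dz": 0, "roll": 0, "jaw": 0.3}])

```text
time_s: 21.08
ee_pos: [0.6405, 0.0456, 0.0982]
eef_rot: [3.142, -0.0, -2.208]
force: [-0.1, 0.3, 0.6]
grip_width: 0.0327
grip_force: 0.0
```

```bash
cat > chk.py <<'E'
from h import *
import nest,sys
goto(.5,-.1,.02,np.pi)
a=cam("side"); b=cam("top"); c=np.append(nest.mid,.043)
f=lambda C: rect(C,.043,.33,.68,.12,.45,.001)
save(sys.argv[1],cv2.resize(np.hstack([f(a),f(b)]),None,fx=1.2,fy=1.2,interpolation=2)) if 0 else None
u=proj(a,c)[0].astype(int); v=proj(b,c)[0].astype(int)
g=lambda C,u: cv2.resize(C[0][u[1]-50:u[1]+50,u[0]-65:u[0]+65],None,fx=3,fy=3,interpolation=2)
save(sys.argv[1],np.hstack([g(a,u),g(b,v)]))
for n,C in(("side",a),("top",b)):
    for A,h,e,cc,w in slicks(C,z=.043,x0=.30,x1=.68,y0=.12,y1=.45,th=120 if n=="side" else 95):
        for k,p in nest.nest.items():
            d=cc-p
            if np.linalg.norm(d)<.03: print(n,k,"nest-frame mm",(np.array([d@nest.X,d@nest.Y])*1000).round(1),"dyaw",round(float(w-nest.yaw),3))
    for A,h,e,cc,w in slicks(C,x0=.40): print(n,"plate dt",h.round(4),"end",e.round(4),"head",cc.round(4),"yaw",round(float(w),3))
E
python3 chk.py d1.png
```

```text
tool d mm [200.6  26.3  78.2] roll deg 53.5 | at [0.6405 0.0456 0.0982] [ 3.142 -0.    -2.208] q6 -2.49 t 21.0833 F [-0.1  0.3  0.6] w 0.0327 gf 0.0
side diamond nest-frame mm [-3.6  2.4] dyaw 0.012
side plate dt [0.6745 0.1455] end [0.7065 0.1988] head [0.6854 0.1164] yaw -1.821
side plate dt [ 0.611  -0.0155] end [ 0.5276 -0.0385] head [ 0.6097 -0.0166] yaw 0.26
side plate dt [ 0.6275 -0.076 ] end [ 0.5433 -0.0839] head [ 0.628  -0.0769] yaw 0.083
side plate dt [ 0.649  -0.1485] end [ 0.5645 -0.1528] head [ 0.6494 -0.1486] yaw 0.049
top diamond nest-frame mm [ 3.1 -0.4] dyaw -0.021
top plate dt [ 0.611  -0.0165] end [ 0.5306 -0.0376] head [ 0.6125 -0.0148] yaw 0.272
top plate dt [ 0.6295 -0.0785] end [ 0.5458 -0.0832] head [ 0.6304 -0.0752] yaw 0.094
top plate dt [ 0.646  -0.1425] end [ 0.5771 -0.1505] head [ 0.662  -0.1469] yaw 0.042
```

View pics/d1.png

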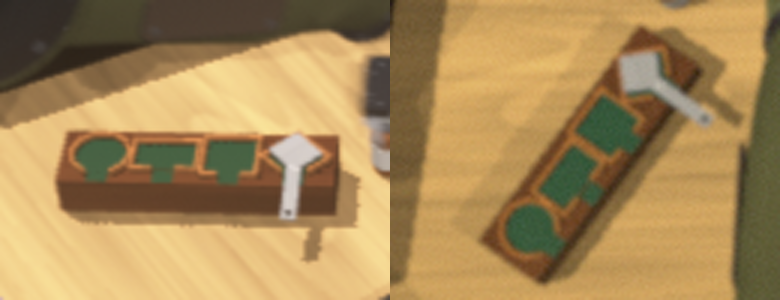

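The pictures show the diamond in its pocket with the handle out of the slot. The back ribs of that pocket look covered, though, so the head may sit a few mm too far back, on the rib. I'll check heights from depth.

```bash
python3 - <<'E'
from h import *
import nest
for n in("side","top"):
    C=cam(n); P=cloud(C); hs=cv2.cvtColor(C[0],cv2.COLOR_RGB2HSV)
    rel=P[...,:2]-nest.nest["diamond"]; lx=rel@nest.X*1000; ly=rel@nest.Y*1000
    for lo,hi in((-80,-60),(-60,-40),(-40,-20),(-15,0),(0,15),(15,28)):
        m=(lx>lo)&(lx<hi)&(abs(ly)<(6 if lo<-20 else 12))&(hs[...,1]<70)&(P[...,2]>.02)
        if m.sum()>2: print(n,lo,hi,m.sum(),"z",np.median(P[m][:,2]).round(4))
    m=(abs(lx)<60)&(abs(ly)<40)&(P[...,2]>.02)&(hs[...,1]<60); print("bright extent lx",lx[m].min().round(1),lx[m].max().round(1),"ly",ly[m].min().round(1),ly[m].max().round(1))
    # wood ribs/top heights of empty square pocket as reference: green floor
    r2=P[...,:2]-nest.nest["square"]; g=(np.linalg.norm(r2,axis=-1)<.018)&(hs[...,0]>40)&(hs[...,0]<90); print("felt z",np.median(P[g][:,2]).round(4))
    r3=P[...,:2]-nest.nest["square"];w=(abs(r3@nest.X+.0)<.036)&(abs(r3@nest.Y)<.1)&((hs[...,0]<20))&(P[...,2]>.03); print("wood z pct",np.percentile(P[w][:,2],[10,50,90]).round(4))
E
```

```text
side -80 -60 22 z 0.0409
side -60 -40 22 z 0.0432
side -40 -20 23 z 0.0429
side -15 0 33 z 0.0452
side 0 15 32 z 0.0465
side 15 28 14 z 0.0458
bright extent lx -58.8 26.7 ly -21.6 24.0
felt z 0.0405
wood z pct [0.0372 0.0423 0.0479]
top -80 -60 23 z 0.0365
top -60 -40 25 z 0.0428
top -40 -20 28 z 0.0439
top -15 0 39 z 0.0446
top 0 15 42 z 0.0461
top 15 28 21 z 0.0454
bright extent lx -59.8 25.6 ly -23.5 22.1
felt z 0.0411
wood z pct [0.0349 0.0413 0.048 ]
```

Depth shows the head's back about 3 mm high: it is resting on the back rib, so the true pocket centres lie about 3 mm nearer the front than I estimated. I'll regrip the handle and pull it back 3-4 mm.

```bash
sed -i 's/.0037\*X/.0005*X/' nest.py; python3 - <<'E'
from h import *
goto(.5567,.2208,.0982,-2.208)
E
```

```text
tool d mm [-90.1 170.8  -0.4] roll deg -0.1 | at [0.64   0.0466 0.0977] [ 3.141 -0.    -2.21 ] q6 -2.49 t 21.2833 F [-0.4 -0.1  0.1] w 0.0328 gf 0.0
```

Call:
send_rows(rows=[{"dx": -15, "dy": 28.4, "dz": 0, "roll": 0, "jaw": 0.3}, {"dx": -15, "dy": 28.4, "dz": 0, "roll": 0, "jaw": 0.3}, {"dx": -15, "dy": 28.5, "dz": 0, "roll": 0, "jaw": 0.3}, {"dx": -15, "dy": 28.5, "dz": 0, "roll": 0, "jaw": 0.3}, {"dx": -15, "dy": 28.5, "dz": 0, "roll": 0, "jaw": 0.3}, {"dx": -15, "dy": 28.5, "dz": 0, "roll": 0, "jaw": 0.3}, {"dx": 0, "dy": 0, "dz": 30, "roll": 0, "jaw": 0.3}, {"dx": 0, "dy": 0, "dz": 30, "roll": 0, "jaw": 0.3}, {"dx": 0, "dy": 0, "dz": 20, "roll": 0, "jaw": 0.3}, {"dx": 0, "dy": 0, "dz": 6, "roll": 0, "jaw": 0.3}, {"dx": 0, "dy": 0, "dz": 0, "roll": 0, "jaw": 0.3}, {"dx": 0, "dy": 0, "dz": 0, "roll": 0, "jaw": 0.3}], force=10)

```text
time_s: 22.28
ee_pos: [0.5566, 0.2218, 0.0132]
eef_rot: [-3.141, 0.001, -2.208]
force: [-0.2, -0.3, 1.3]
grip_width: 0.0326
grip_force: 0.0
```

Call:
send_rows(rows=[{"dx": 0, "dy": 0, "dz": 0, "roll": 0, "jaw": 1}, {"dx": 0, "dy": 0, "dz": 0, "roll": 0, "jaw": 1}, {"dx": 0, "dy": 0, "dz": 0, "roll": 0, "jaw": 1}, {"dx": 0, "dy": 0, "dz": 0, "roll": 0, "jaw": 1}, {"dx": 0, "dy": 0, "dz": 0, "roll": 0, "jaw": 1}, {"dx": 1.5, "dy": 0, "dz": 0, "roll": 0, "jaw": 1}, {"dx": 1.5, "dy": 0, "dz": 0, "roll": 0, "jaw": 1}, {"dx": 0, "dy": 0, "dz": 0, "roll": 0, "jaw": 1}, {"dx": 0, "dy": 0, "dz": 0, "roll": 0, "jaw": 1}])

```text
time_s: 23.03
ee_pos: [0.5546, 0.2186, 0.0122]
eef_rot: [-3.142, -0.0, -2.209]
force: [-0.9, -0.4, 1.3]
grip_width: 0.0135
grip_force: 10.0
```

Call:
send_rows(rows=[{"dx": 1.5, "dy": 0, "dz": 0, "roll": 0, "jaw": 1}, {"dx": 0, "dy": 0, "dz": 0, "roll": 0, "jaw": 1}, {"dx": 0, "dy": 0, "dz": 0, "roll": 0, "jaw": 1}])

```text
time_s: 23.28
ee_pos: [0.5537, 0.2175, 0.0121]
eef_rot: [3.142, -0.0, -2.208]
force: [-0.1, 0.7, 1.9]
grip_width: 0.0137
grip_force: 10.0
```

Call:
send_rows(rows=[{"dx": 0, "dy": 0, "dz": 0, "roll": 0, "jaw": 0.3}, {"dx": 0, "dy": 0, "dz": 0, "roll": 0, "jaw": 0.3}, {"dx": 0, "dy": 0, "dz": 0, "roll": 0, "jaw": 0.3}, {"dx": 0, "dy": 0, "dz": 0, "roll": 0, "jaw": 0.3}, {"dx": 0, "dy": 0, "dz": -20, "roll": 0, "jaw": 0.3}, {"dx": 0, "dy": 0, "dz": -40, "roll": 0, "jaw": 0.3}, {"dx": 20, "dy": -20, "dz": -30, "roll": 6, "jaw": 0.3}, {"dx": 25, "dy": -25, "dz": 0, "roll": 6, "jaw": 0.3}, {"dx": 25, "dy": -25, "dz": 0, "roll": 6, "jaw": 0.3}, {"dx": 25, "dy": -25, "dz": 0, "roll": 6, "jaw": 0.3}, {"dx": 20, "dy": -25, "dz": 0, "roll": 6, "jaw": 0.3}, {"dx": 10, "dy": -30, "dz": 0, "roll": 6, "jaw": 0.3}])

```text
time_s: 24.28
ee_pos: [0.548, 0.0195, 0.1023]
eef_rot: [3.141, -0.0, -2.842]
force: [0.5, -0.4, 1.1]
grip_width: 0.033
grip_force: 0.0
```

```bash
cat > seat.py <<'E'
from h import *
import nest,sys
for n in("side","top"):
    C=cam(n); P=cloud(C); hs=cv2.cvtColor(C[0],cv2.COLOR_RGB2HSV)
    for k in sys.argv[1:]:
        rel=P[...,:2]-nest.nest[k]; lx=rel@nest.X*1000; ly=rel@nest.Y*1000; o=[]
        for lo,hi in((-60,-40),(-40,-22),(-15,0),(0,15)):
            m=(lx>lo)&(lx<hi)&(abs(ly)<(5 if lo<-20 else 12))&(hs[...,1]<70)&(P[...,2]>.03)
            o.append(np.median(P[m][:,2]).round(4) if m.sum()>2 else None)
        m=(abs(lx)<40)&(abs(ly)<30)&(P[...,2]>.035)&(hs[...,1]<60); h=m&(lx>-12)
        print(n,k,"z",o,"back lx",lx[m].max().round(1) if m.any() else 0,"ly",(ly[h].min().round(1),ly[h].max().round(1)) if h.any() else 0)
    for A,h,e,cc,w in slicks(C,x0=.40): print(n,"plate dt",h.round(4),"end",e.round(4),"head",cc.round(4),"yaw",round(float(w),3))
E
python3 seat.py diamond; python3 -c "
from h import *
goto(.587,-.1505,.085,np.pi+.046)"
```

```text
side diamond z [np.float64(0.0437), np.float64(0.0426), np.float64(0.043), np.float64(0.0419)] back lx 23.2 ly (np.float64(-19.0), np.float64(23.8))
side plate dt [0.6295 0.189 ] end [0.5699 0.1041] head [0.6135 0.1771] yaw 1.033
side plate dt [0.658  0.0955] end [0.4813 0.0461] head [0.563  0.0694] yaw 0.277
side plate dt [ 0.612  -0.0155] end [ 0.5287 -0.0386] head [ 0.6109 -0.017 ] yaw 0.257
side plate dt [ 0.6285 -0.0765] end [ 0.5443 -0.0848] head [ 0.6289 -0.0767] yaw 0.095
side plate dt [ 0.65   -0.1475] end [ 0.5644 -0.1527] head [ 0.6493 -0.1488] yaw 0.046
top diamond z [np.float64(0.044), np.float64(0.0419), np.float64(0.0423), np.float64(0.0416)] back lx 27.4 ly (np.float64(-22.0), np.float64(24.4))
top plate dt [ 0.632 -0.08 ] end [ 0.5565 -0.082 ] head [ 0.6413 -0.0772] yaw 0.056
top plate dt [ 0.657  -0.1405] end [ 0.5782 -0.1508] head [ 0.6631 -0.1462] yaw 0.054
tool d mm [  12.9 -171.7   17.4] roll deg 14.4 | at [0.5491 0.0174 0.1023] [-3.141  0.    -2.845] q6 -1.9 t 24.3833 F [-0.9  1.4 -0.8] w 0.033 gf 0.0
```

Now flat at 0.042-0.043, so the diamond is seated. Next is the square.

Call:
send_rows(rows=[{"dx": 2.1, "dy": -28.6, "dz": 3, "roll": 0, "jaw": 0.3}, {"dx": 2.1, "dy": -28.6, "dz": 3, "roll": 0, "jaw": 0.3}, {"dx": 2.1, "dy": -28.6, "dz": 3, "roll": 0, "jaw": 0.3}, {"dx": 2.1, "dy": -28.6, "dz": 3, "roll": 0, "jaw": 0.3}, {"dx": 2.1, "dy": -28.6, "dz": 3, "roll": 0, "jaw": 0.3}, {"dx": 2.1, "dy": -28.6, "dz": 2, "roll": 0, "jaw": 0.3}, {"dx": 0, "dy": 0, "dz": 0, "roll": 7.15, "jaw": 0.3}, {"dx": 0, "dy": 0, "dz": 0, "roll": 7.15, "jaw": 0.3}, {"dx": 0, "dy": 0, "dz": 20, "roll": 0, "jaw": 0.3}, {"dx": 0, "dy": 0, "dz": 20, "roll": 0, "jaw": 0.3}, {"dx": 0, "dy": 0, "dz": 0, "roll": 0, "jaw": 0.3}, {"dx": 0, "dy": 0, "dz": 0, "roll": 0, "jaw": 0.3}])

```text
time_s: 25.38
ee_pos: [0.5883, -0.1458, 0.0447]
eef_rot: [3.141, -0.002, -3.085]
force: [0.4, -0.7, 1.1]
grip_width: 0.0331
grip_force: 0.0
```

```bash
sed -i 's/.0005\*X/-.0005*X/' nest.py; sed -i 's/+-/-/' nest.py; python3 - <<'E'
from h import *
import nest
for k,v in nest.nest.items(): print(k,(v-.062*nest.X).round(4))
goto(.588,-.151,.0285,np.pi+.047)
C=cam("side")
for A,h,e,cc,w in slicks(C,x0=.40): print("side plate dt",h.round(4),"end",e.round(4),"head",cc.round(4),"yaw",round(float(w),3))
E
```

```text
round [0.4047 0.3279]
bar [0.4545 0.2909]
square [0.5043 0.254 ]
diamond [0.5541 0.2171]
tool d mm [ 0.6 -5.2 16.2] roll deg 0.5 | at [ 0.5883 -0.1458  0.0447] [ 3.141e+00 -2.000e-03 -3.085e+00] q6 -1.93 t 25.3833 F [ 0.4 -0.7  1.1] w 0.0331 gf 0.0
side plate dt [ 0.6045 -0.0165] end [ 0.5311 -0.0455] head [0.5991 0.0054] yaw 0.643
side plate dt [ 0.6855 -0.0545] end [0.6729 0.0234] head [ 0.659  -0.0605] yaw -1.735
side plate dt [ 0.6385 -0.057 ] end [ 0.5434 -0.0819] head [ 0.6282 -0.087 ] yaw -0.06
side plate dt [ 0.6215 -0.14  ] end [ 0.7165 -0.1509] head [ 0.6315 -0.1529] yaw -3.118
```

Call:
send_rows(rows=[{"dx": 0.6, "dy": -5.2, "dz": 0, "roll": 0.5, "jaw": 0.3}, {"dx": 0, "dy": 0, "dz": 10, "roll": 0, "jaw": 0.3}, {"dx": 0, "dy": 0, "dz": 6, "roll": 0, "jaw": 0.3}, {"dx": 0, "dy": 0, "dz": 0, "roll": 0, "jaw": 0.3}, {"dx": 0, "dy": 0, "dz": 0, "roll": 0, "jaw": 0.3}])

```text
time_s: 25.85
ee_pos: [0.5881, -0.1516, 0.0289]
eef_rot: [3.141, -0.001, -3.095]
force: [0.8, 0.9, 0.0]
grip_width: 0.0331
grip_force: 0.0
```

Call:
send_rows(rows=[{"dx": 0, "dy": 0, "dz": 0, "roll": 0, "jaw": 1}, {"dx": 0, "dy": 0, "dz": 0, "roll": 0, "jaw": 1}, {"dx": 0, "dy": 0, "dz": 0, "roll": 0, "jaw": 1}, {"dx": 0, "dy": 0, "dz": 0, "roll": 0, "jaw": 1}, {"dx": 0, "dy": 0, "dz": 0, "roll": 0, "jaw": 1}, {"dx": 0, "dy": 0, "dz": 0, "roll": 0, "jaw": 1}])

```text
time_s: 26.35
ee_pos: [0.5883, -0.1516, 0.0293]
eef_rot: [3.142, 0.0, -3.095]
force: [-0.3, -0.4, 0.6]
grip_width: 0.0133
grip_force: 10.0
```

Call:
send_rows(rows=[{"dx": 9, "dy": 0, "dz": 0, "roll": 0, "jaw": 1}, {"dx": 20, "dy": 0, "dz": 0, "roll": 0, "jaw": 1}, {"dx": 20, "dy": 0, "dz": 0, "roll": 0, "jaw": 1}, {"dx": 20, "dy": 0, "dz": 0, "roll": 0, "jaw": 1}, {"dx": 20, "dy": 0, "dz": 0, "roll": 0, "jaw": 1}, {"dx": 20, "dy": 0, "dz": 0, "roll": 0, "jaw": 1}, {"dx": 20, "dy": 0, "dz": 0, "roll": 0, "jaw": 1}, {"dx": 10, "dy": 0, "dz": 0, "roll": 0, "jaw": 1}, {"dx": 0, "dy": 0, "dz": 0, "roll": 0, "jaw": 1}, {"dx": 0, "dy": 0, "dz": 0, "roll": 0, "jaw": 1}])

```text
time_s: 27.18
ee_pos: [0.4498, -0.1583, 0.0295]
eef_rot: [-3.141, 0.001, -3.095]
force: [-0.2, -0.4, -0.1]
grip_width: 0.013
grip_force: 10.0
```

Call:
send_rows(rows=[{"dx": 0, "dy": 0, "dz": 0, "roll": 0, "jaw": 0.5}, {"dx": 0, "dy": 0, "dz": 0, "roll": 0, "jaw": 0.5}, {"dx": 0, "dy": 0, "dz": 3, "roll": 0, "jaw": 0.5}, {"dx": 0, "dy": 0, "dz": 3, "roll": 0, "jaw": 0.5}, {"dx": 0, "dy": 0, "dz": 0, "roll": 0, "jaw": 0.5}])

```text
time_s: 27.6
ee_pos: [0.4493, -0.1579, 0.0224]
eef_rot: [3.141, -0.001, -3.095]
force: [-0.0, -0.4, -0.3]
grip_width: 0.0237
grip_force: 0.0
```

Call:
send_rows(rows=[{"dx": 0, "dy": 0, "dz": 5, "roll": 0, "jaw": 0.5}, {"dx": 0, "dy": 0, "dz": 0, "roll": 0, "jaw": 1}, {"dx": 0, "dy": 0, "dz": 0, "roll": 0, "jaw": 1}, {"dx": 0, "dy": 0, "dz": 0, "roll": 0, "jaw": 1}, {"dx": 0, "dy": 0, "dz": 0, "roll": 0, "jaw": 1}, {"dx": 0, "dy": 0, "dz": -5, "roll": 0, "jaw": 1}, {"dx": 0, "dy": 0, "dz": -15, "roll": 0, "jaw": 1}, {"dx": 0, "dy": 0, "dz": -20, "roll": 0, "jaw": 1}, {"dx": 0, "dy": 0, "dz": -20, "roll": 0, "jaw": 1}, {"dx": 0, "dy": 0, "dz": -20, "roll": 0, "jaw": 1}], force=45)

```text
time_s: 28.43
ee_pos: [0.4493, -0.1581, 0.0995]
eef_rot: [-3.142, 0.0, -3.095]
force: [-0.3, -0.9, -1.2]
grip_width: 0.0128
grip_force: 45.0
```

Call:
send_rows(rows=[{"dx": -6.2, "dy": 34.1, "dz": 0, "roll": 0, "jaw": 1}, {"dx": -6.2, "dy": 34.1, "dz": 0, "roll": 0, "jaw": 1}, {"dx": -6.2, "dy": 34.1, "dz": 0, "roll": 0, "jaw": 1}, {"dx": -6.2, "dy": 34.1, "dz": 0, "roll": 0, "jaw": 1}, {"dx": -6.2, "dy": 34.1, "dz": 0, "roll": 0, "jaw": 1}, {"dx": -6.2, "dy": 34.1, "dz": 0, "roll": 0, "jaw": 1}, {"dx": -6.2, "dy": 34.1, "dz": 0, "roll": 0, "jaw": 1}, {"dx": -6.2, "dy": 34.1, "dz": 0, "roll": 0, "jaw": 1}, {"dx": -6.2, "dy": 34.1, "dz": 0, "roll": 0, "jaw": 1}, {"dx": -6.2, "dy": 34.1, "dz": 0, "roll": 0, "jaw": 1}, {"dx": -6.2, "dy": 34.1, "dz": 0, "roll": 0, "jaw": 1}, {"dx": -6.2, "dy": 34.1, "dz": 0, "roll": 0, "jaw": 1}])

```text
time_s: 29.43
ee_pos: [0.5046, 0.2559, 0.0987]
eef_rot: [3.141, 0.0, -3.095]
force: [0.4, -0.7, -0.8]
grip_width: 0.0127
grip_force: 45.0
```

Call:
send_rows(rows=[{"dx": 0, "dy": 0, "dz": 0, "roll": -6.35, "jaw": 1}, {"dx": 0, "dy": 0, "dz": 0, "roll": -6.35, "jaw": 1}, {"dx": 0, "dy": 0, "dz": 0, "roll": -6.35, "jaw": 1}, {"dx": 0, "dy": 0, "dz": 0, "roll": -6.35, "jaw": 1}, {"dx": 0, "dy": 0, "dz": 0, "roll": -6.35, "jaw": 1}, {"dx": 0, "dy": 0, "dz": 0, "roll": -6.35, "jaw": 1}, {"dx": 0, "dy": 0, "dz": 0, "roll": -6.35, "jaw": 1}, {"dx": 0, "dy": 0, "dz": 0, "roll": -6.35, "jaw": 1}, {"dx": 0, "dy": 0, "dz": 0, "roll": 0, "jaw": 1}, {"dx": 0, "dy": 0, "dz": 0, "roll": 0, "jaw": 1}])

```text
time_s: 30.27
ee_pos: [0.5047, 0.254, 0.0985]
eef_rot: [-3.141, 0.0, -2.212]
force: [0.1, -0.8, -0.5]
grip_width: 0.0129
grip_force: 45.0
```

```bash
python3 - <<'E'
from h import *
import nest
goto(*(nest.nest["square"]-.062*nest.X),.0185,np.pi+nest.yaw)
E
python3 seat.py diamond | grep -v plate
```

```text
tool d mm [ 0.3  0.3 80. ] roll deg -0.2 | at [0.5047 0.254  0.0985] [-3.141  0.    -2.212] q6 -2.1 t 30.2667 F [ 0.1 -0.8 -0.5] w 0.0129 gf 45.0
side diamond z [np.float64(0.2597), np.float64(0.043), np.float64(0.0431), np.float64(0.0436)] back lx 24.4 ly (np.float64(-20.9), np.float64(23.3))
top diamond z [np.float64(0.044), np.float64(0.0431), None, None] back lx -28.3 ly 0
```

Call:
send_rows(rows=[{"dx": 0.3, "dy": 0.3, "dz": 20, "roll": 0, "jaw": 1}, {"dx": 0, "dy": 0, "dz": 20, "roll": 0, "jaw": 1}, {"dx": 0, "dy": 0, "dz": 20, "roll": 0, "jaw": 1}, {"dx": 0, "dy": 0, "dz": 16, "roll": 0, "jaw": 1}, {"dx": 0, "dy": 0, "dz": 4, "roll": 0, "jaw": 1}, {"dx": 0, "dy": 0, "dz": 2, "roll": 0, "jaw": 1}, {"dx": 0, "dy": 0, "dz": 2, "roll": 0, "jaw": 1}, {"dx": 0, "dy": 0, "dz": 1.5, "roll": 0, "jaw": 1}, {"dx": 0, "dy": 0, "dz": 0, "roll": 0, "jaw": 1}, {"dx": 0, "dy": 0, "dz": 0, "roll": 0, "jaw": 1}])

```text
time_s: 31.2
ee_pos: [0.5046, 0.2542, 0.0133]
eef_rot: [-3.141, 0.001, -2.209]
force: [0.3, 0.2, -0.7]
grip_width: 0.0125
grip_force: 45.0
```

Call:
send_rows(rows=[{"dx": 0, "dy": 0, "dz": 1.5, "roll": 0, "jaw": 1}, {"dx": 0, "dy": 0, "dz": 1.5, "roll": 0, "jaw": 1}, {"dx": 0, "dy": 0, "dz": 0, "roll": 0, "jaw": 1}, {"dx": 0, "dy": 0, "dz": 0, "roll": 0, "jaw": 1}])

```text
time_s: 31.53
ee_pos: [0.5042, 0.254, 0.0096]
eef_rot: [3.142, -0.0, -2.208]
force: [0.2, -0.4, -0.5]
grip_width: 0.0127
grip_force: 45.0
```

Call:
send_rows(rows=[{"dx": 0, "dy": 0, "dz": 1.5, "roll": 0, "jaw": 1}, {"dx": 0, "dy": 0, "dz": 0, "roll": 0, "jaw": 1}, {"dx": 0, "dy": 0, "dz": 0, "roll": 0, "jaw": 1}])

```text
time_s: 31.78
ee_pos: [0.5042, 0.254, 0.0081]
eef_rot: [3.142, -0.0, -2.208]
force: [0.2, 0.3, -0.4]
grip_width: 0.0129
grip_force: 45.0
```

Call:
send_rows(rows=[{"dx": 0, "dy": 0, "dz": 0.5, "roll": 0, "jaw": 0.4}, {"dx": 0, "dy": 0, "dz": 0, "roll": 0, "jaw": 0.4}, {"dx": 0, "dy": 0, "dz": 0, "roll": 0, "jaw": 0.4}, {"dx": 0, "dy": 0, "dz": 0, "roll": 0, "jaw": 0.4}, {"dx": 0, "dy": 0, "dz": -20, "roll": 0, "jaw": 0.3}, {"dx": 0, "dy": 0, "dz": -40, "roll": 0, "jaw": 0.3}, {"dx": 20, "dy": -20, "dz": -30, "roll": 6, "jaw": 0.3}, {"dx": 20, "dy": -30, "dz": 0, "roll": 6, "jaw": 0.3}, {"dx": 20, "dy": -30, "dz": 0, "roll": 6, "jaw": 0.3}, {"dx": 20, "dy": -30, "dz": 0, "roll": 6, "jaw": 0.3}, {"dx": 10, "dy": -30, "dz": 0, "roll": 6, "jaw": 0.3}, {"dx": 0, "dy": -30, "dz": 0, "roll": 6, "jaw": 0.3}])

```text
time_s: 32.78
ee_pos: [0.5406, 0.0588, 0.098]
eef_rot: [-3.142, 0.0, -2.842]
force: [0.1, 0.6, 0.4]
grip_width: 0.0334
grip_force: 0.0
```

```bash
python3 seat.py diamond square; python3 -c "
from h import *
goto(.5675,-.0815,.05,np.pi+.088)"
```

```text
side diamond z [np.float64(0.0431), np.float64(0.0417), np.float64(0.0445), np.float64(0.0432)] back lx 20.7 ly (np.float64(-8.5), np.float64(23.5))
side square z [np.float64(0.0428), np.float64(0.0425), np.float64(0.0423), np.float64(0.0429)] back lx 36.1 ly (np.float64(-27.5), np.float64(23.4))
side plate dt [0.645 0.137] end [0.5692 0.1178] head [0.6511 0.1408] yaw 0.274
side plate dt [ 0.612 -0.016] end [ 0.5278 -0.0391] head [ 0.6099 -0.017 ] yaw 0.263
side plate dt [ 0.629  -0.0755] end [ 0.544  -0.0846] head [ 0.6287 -0.0773] yaw 0.086
top diamond z [np.float64(0.0407), np.float64(0.0427), np.float64(0.0426), np.float64(0.0419)] back lx 27.1 ly (np.float64(-23.6), np.float64(24.7))
top square z [np.float64(0.0409), np.float64(0.0411), np.float64(0.0438), np.float64(0.0413)] back lx 27.0 ly (np.float64(-22.1), np.float64(21.9))
top plate dt [ 0.631 -0.073] end [ 0.5573 -0.0822] head [ 0.6419 -0.074 ] yaw 0.097
tool d mm [  16.3 -140.2   48. ] roll deg 12.0 | at [0.5421 0.0573 0.0979] [-3.141e+00  1.000e-03 -2.845e+00] q6 -1.83 t 32.8833 F [0.6 0.  0.3] w 0.0329 gf 0.0
```

The square is seated. Next, the bar.

Call:
send_rows(rows=[{"dx": 3.3, "dy": -28, "dz": 0, "roll": 0, "jaw": 0.3}, {"dx": 3.3, "dy": -28, "dz": 0, "roll": 0, "jaw": 0.3}, {"dx": 3.3, "dy": -28, "dz": 0, "roll": 0, "jaw": 0.3}, {"dx": 3.3, "dy": -28, "dz": 0, "roll": 0, "jaw": 0.3}, {"dx": 3.1, "dy": -28.2, "dz": 0, "roll": 0, "jaw": 0.3}, {"dx": 0, "dy": 0, "dz": 0, "roll": 6, "jaw": 0.3}, {"dx": 0, "dy": 0, "dz": 0, "roll": 6, "jaw": 0.3}, {"dx": 0, "dy": 0, "dz": 24, "roll": 0, "jaw": 0.3}, {"dx": 0, "dy": 0, "dz": 22, "roll": 0, "jaw": 0.3}, {"dx": 0, "dy": 0, "dz": 0, "roll": 0, "jaw": 0.3}, {"dx": 0, "dy": 0, "dz": 0, "roll": 0, "jaw": 0.3}])

```text
time_s: 33.8
ee_pos: [0.5672, -0.0774, 0.0513]
eef_rot: [3.141, -0.002, -3.045]
force: [-0.3, 0.7, 0.7]
grip_width: 0.033
grip_force: 0.0
```

```bash
python3 -c "
from h import *
goto(.5677,-.0814,.0285,np.pi+.087)"
```

```text
tool d mm [-0.2 -4.1 22.8] roll deg 0.6 | at [ 0.5672 -0.0774  0.0513] [ 3.141e+00 -2.000e-03 -3.045e+00] q6 -1.87 t 33.8 F [-0.3  0.7  0.7] w 0.033 gf 0.0
```

Call:
send_rows(rows=[{"dx": -0.2, "dy": -4, "dz": 0, "roll": 0.6, "jaw": 0.3}, {"dx": 0, "dy": 0, "dz": 12, "roll": 0, "jaw": 0.3}, {"dx": 0, "dy": 0, "dz": 10.3, "roll": 0, "jaw": 0.3}, {"dx": 0, "dy": 0, "dz": 0, "roll": 0, "jaw": 0.3}, {"dx": 0, "dy": 0, "dz": 0, "roll": 0, "jaw": 0.3}], force=10)

```text
time_s: 34.22
ee_pos: [0.5679, -0.0819, 0.0287]
eef_rot: [3.141, -0.001, -3.057]
force: [-0.4, 0.5, 0.7]
grip_width: 0.0327
grip_force: 0.0
```

Call:
send_rows(rows=[{"dx": 0, "dy": 0, "dz": 0, "roll": 0, "jaw": 1}, {"dx": 0, "dy": 0, "dz": 0, "roll": 0, "jaw": 1}, {"dx": 0, "dy": 0, "dz": 0, "roll": 0, "jaw": 1}, {"dx": 0, "dy": 0, "dz": 0, "roll": 0, "jaw": 1}, {"dx": 0, "dy": 0, "dz": 0, "roll": 0, "jaw": 1}, {"dx": 0, "dy": 0, "dz": 0, "roll": 0, "jaw": 1}])

```text
time_s: 34.72
ee_pos: [0.5681, -0.0819, 0.0293]
eef_rot: [3.142, -0.0, -3.057]
force: [0.2, 0.3, 0.3]
grip_width: 0.0136
grip_force: 10.0
```

Call:
send_rows(rows=[{"dx": 9, "dy": 0, "dz": 0, "roll": 0, "jaw": 1}, {"dx": 20, "dy": 0, "dz": 0, "roll": 0, "jaw": 1}, {"dx": 20, "dy": 0, "dz": 0, "roll": 0, "jaw": 1}, {"dx": 20, "dy": 0, "dz": 0, "roll": 0, "jaw": 1}, {"dx": 20, "dy": 0, "dz": 0, "roll": 0, "jaw": 1}, {"dx": 20, "dy": 0, "dz": 0, "roll": 0, "jaw": 1}, {"dx": 11, "dy": 0, "dz": 0, "roll": 0, "jaw": 1}, {"dx": 0, "dy": 0, "dz": 0, "roll": 0, "jaw": 1}, {"dx": 0, "dy": 0, "dz": 0, "roll": 0, "jaw": 1}])

```text
time_s: 35.47
ee_pos: [0.449, -0.0922, 0.0297]
eef_rot: [-3.141, 0.001, -3.057]
force: [0.4, 0.5, -0.9]
grip_width: 0.0133
grip_force: 10.0
```

Call:
send_rows(rows=[{"dx": 0, "dy": 0, "dz": 0, "roll": 0, "jaw": 0.5}, {"dx": 0, "dy": 0, "dz": 0, "roll": 0, "jaw": 0.5}, {"dx": 0, "dy": 0, "dz": 3, "roll": 0, "jaw": 0.5}, {"dx": 0, "dy": 0, "dz": 3, "roll": 0, "jaw": 0.5}, {"dx": 0, "dy": 0, "dz": 0, "roll": 0, "jaw": 0.5}])

```text
time_s: 35.88
ee_pos: [0.4484, -0.0919, 0.0226]
eef_rot: [3.141, -0.001, -3.056]
force: [-0.4, -0.2, 0.2]
grip_width: 0.0234
grip_force: 0.0
```

Call:
send_rows(rows=[{"dx": 0, "dy": 0, "dz": 5, "roll": 0, "jaw": 0.5}, {"dx": 0, "dy": 0, "dz": 0, "roll": 0, "jaw": 1}, {"dx": 0, "dy": 0, "dz": 0, "roll": 0, "jaw": 1}, {"dx": 0, "dy": 0, "dz": 0, "roll": 0, "jaw": 1}, {"dx": 0, "dy": 0, "dz": 0, "roll": 0, "jaw": 1}, {"dx": 0, "dy": 0, "dz": -5, "roll": 0, "jaw": 1}, {"dx": 0, "dy": 0, "dz": -15, "roll": 0, "jaw": 1}, {"dx": 0, "dy": 0, "dz": -20, "roll": 0, "jaw": 1}, {"dx": 0, "dy": 0, "dz": -20, "roll": 0, "jaw": 1}, {"dx": 0, "dy": 0, "dz": -20, "roll": 0, "jaw": 1}], force=45)

```text
time_s: 36.72
ee_pos: [0.4485, -0.0921, 0.0997]
eef_rot: [-3.142, 0.0, -3.057]
force: [-0.5, -0.6, -1.1]
grip_width: 0.0126
grip_force: 45.0
```

Call:
send_rows(rows=[{"dx": -3.5, "dy": 34.6, "dz": 0, "roll": 0, "jaw": 1}, {"dx": -3.5, "dy": 34.6, "dz": 0, "roll": 0, "jaw": 1}, {"dx": -3.5, "dy": 34.6, "dz": 0, "roll": 0, "jaw": 1}, {"dx": -3.5, "dy": 34.6, "dz": 0, "roll": 0, "jaw": 1}, {"dx": -3.5, "dy": 34.6, "dz": 0, "roll": 0, "jaw": 1}, {"dx": -3.5, "dy": 34.6, "dz": 0, "roll": 0, "jaw": 1}, {"dx": -3.5, "dy": 34.6, "dz": 0, "roll": 0, "jaw": 1}, {"dx": -3.5, "dy": 34.6, "dz": 0, "roll": 0, "jaw": 1}, {"dx": -3.5, "dy": 34.6, "dz": 0, "roll": 0, "jaw": 1}, {"dx": -3.5, "dy": 34.6, "dz": 0, "roll": 0, "jaw": 1}, {"dx": -3.5, "dy": 34.6, "dz": 0, "roll": 0, "jaw": 1}])

```text
time_s: 37.63
ee_pos: [0.4543, 0.2922, 0.0989]
eef_rot: [3.141, 0.0, -3.056]
force: [0.4, -0.3, -0.5]
grip_width: 0.0128
grip_force: 45.0
```

Call:
send_rows(rows=[{"dx": 0, "dy": 0, "dz": 0, "roll": -6.94, "jaw": 1}, {"dx": 0, "dy": 0, "dz": 0, "roll": -6.94, "jaw": 1}, {"dx": 0, "dy": 0, "dz": 0, "roll": -6.94, "jaw": 1}, {"dx": 0, "dy": 0, "dz": 0, "roll": -6.94, "jaw": 1}, {"dx": 0, "dy": 0, "dz": 0, "roll": -6.94, "jaw": 1}, {"dx": 0, "dy": 0, "dz": 0, "roll": -6.94, "jaw": 1}, {"dx": 0, "dy": 0, "dz": 0, "roll": -6.94, "jaw": 1}, {"dx": 0, "dy": 0, "dz": 0, "roll": 0, "jaw": 1}, {"dx": 0, "dy": 0, "dz": 0, "roll": 0, "jaw": 1}, {"dx": 0, "dy": 0, "dz": 0, "roll": 0, "jaw": 1}])

```text
time_s: 38.47
ee_pos: [0.4546, 0.2904, 0.0986]
eef_rot: [-3.142, 0.0, -2.213]
force: [-0.5, -0.3, -0.4]
grip_width: 0.0128
grip_force: 45.0
```

```bash
python3 - <<'E'
from h import *
import nest
goto(*(nest.nest["bar"]-.062*nest.X),.0185,np.pi+nest.yaw)
E
```

```text
tool d mm [-0.4  0.4 80.1] roll deg -0.2 | at [0.4546 0.2904 0.0986] [-3.142  0.    -2.213] q6 -2.0 t 38.4667 F [-0.5 -0.3 -0.4] w 0.0128 gf 45.0
```

Call:
send_rows(rows=[{"dx": -0.4, "dy": 0.4, "dz": 20, "roll": -0.2, "jaw": 1}, {"dx": 0, "dy": 0, "dz": 20, "roll": 0, "jaw": 1}, {"dx": 0, "dy": 0, "dz": 20, "roll": 0, "jaw": 1}, {"dx": 0, "dy": 0, "dz": 16, "roll": 0, "jaw": 1}, {"dx": 0, "dy": 0, "dz": 4, "roll": 0, "jaw": 1}, {"dx": 0, "dy": 0, "dz": 2, "roll": 0, "jaw": 1}, {"dx": 0, "dy": 0, "dz": 2, "roll": 0, "jaw": 1}, {"dx": 0, "dy": 0, "dz": 1.5, "roll": 0, "jaw": 1}, {"dx": 0, "dy": 0, "dz": 0, "roll": 0, "jaw": 1}, {"dx": 0, "dy": 0, "dz": 0, "roll": 0, "jaw": 1}])

```text
time_s: 39.3
ee_pos: [0.4548, 0.2911, 0.0135]
eef_rot: [-3.141, 0.001, -2.206]
force: [0.6, -0.0, -0.2]
grip_width: 0.0122
grip_force: 45.0
```

Call:
send_rows(rows=[{"dx": 0, "dy": 0, "dz": 1.5, "roll": 0, "jaw": 1}, {"dx": 0, "dy": 0, "dz": 1.5, "roll": 0, "jaw": 1}, {"dx": 0, "dy": 0, "dz": 0, "roll": 0, "jaw": 1}, {"dx": 0, "dy": 0, "dz": 0, "roll": 0, "jaw": 1}])

```text
time_s: 39.63
ee_pos: [0.4545, 0.291, 0.0098]
eef_rot: [3.142, -0.0, -2.205]
force: [0.6, -0.2, -0.9]
grip_width: 0.0126
grip_force: 45.0
```

Call:
send_rows(rows=[{"dx": 0, "dy": 0, "dz": 1.5, "roll": 0, "jaw": 1}, {"dx": 0, "dy": 0, "dz": 0, "roll": 0, "jaw": 1}, {"dx": 0, "dy": 0, "dz": 0, "roll": 0, "jaw": 1}])

```text
time_s: 39.88
ee_pos: [0.4545, 0.291, 0.0083]
eef_rot: [3.142, -0.0, -2.205]
force: [-0.0, 0.1, -0.7]
grip_width: 0.0127
grip_force: 45.0
```

Call:
send_rows(rows=[{"dx": 0, "dy": 0, "dz": 0.5, "roll": 0, "jaw": 0.4}, {"dx": 0, "dy": 0, "dz": 0, "roll": 0, "jaw": 0.4}, {"dx": 0, "dy": 0, "dz": 0, "roll": 0, "jaw": 0.4}, {"dx": 0, "dy": 0, "dz": 0, "roll": 0, "jaw": 0.4}, {"dx": 0, "dy": 0, "dz": -20, "roll": 0, "jaw": 0.3}, {"dx": 0, "dy": 0, "dz": -40, "roll": 0, "jaw": 0.3}, {"dx": 15, "dy": -20, "dz": -30, "roll": 6, "jaw": 0.3}, {"dx": 15, "dy": -30, "dz": 0, "roll": 6, "jaw": 0.3}, {"dx": 15, "dy": -30, "dz": 0, "roll": 6, "jaw": 0.3}, {"dx": 10, "dy": -30, "dz": 0, "roll": 6, "jaw": 0.3}, {"dx": 0, "dy": -30, "dz": 0, "roll": 6, "jaw": 0.3}, {"dx": 0, "dy": -30, "dz": 0, "roll": 6, "jaw": 0.3}])

```text
time_s: 40.88
ee_pos: [0.5194, 0.1182, 0.0982]
eef_rot: [-3.142, 0.001, -2.839]
force: [0.1, 0.5, -0.2]
grip_width: 0.033
grip_force: 0.0
```

```bash
python3 seat.py diamond square bar; python3 -c "
from h import *
goto(.5515,-.032,.05,np.pi+.263)"
```

```text
side diamond z [None, None, np.float64(0.042), None] back lx 34.4 ly (np.float64(-16.7), np.float64(30.0))
side square z [np.float64(0.0432), np.float64(0.0441), np.float64(0.0436), np.float64(0.0427)] back lx 24.9 ly (np.float64(-21.1), np.float64(23.5))
side bar z [np.float64(0.043), np.float64(0.0427), np.float64(0.0429), np.float64(0.043)] back lx 20.1 ly (np.float64(-25.2), np.float64(28.9))
side plate dt [ 0.612  -0.0155] end [ 0.5288 -0.0386] head [ 0.611  -0.0169] yaw 0.258
top diamond z [None, np.float64(0.0476), np.float64(0.0401), np.float64(0.0432)] back lx 29.6 ly (np.float64(-23.8), np.float64(24.7))
top square z [np.float64(0.0417), np.float64(0.0424), np.float64(0.0431), np.float64(0.0419)] back lx 27.6 ly (np.float64(-22.3), np.float64(21.5))
top bar z [np.float64(0.0417), np.float64(0.0429), np.float64(0.0407), np.float64(0.0412)] back lx 21.8 ly (np.float64(-27.3), np.float64(26.9))
top plate dt [ 0.615  -0.0135] end [ 0.5422 -0.0349] head [ 0.6239 -0.0113] yaw 0.282
tool d mm [  13.9 -151.1   48. ] roll deg 2.1 | at [0.52   0.1165 0.0979] [-3.141  0.    -2.841] q6 -1.72 t 40.9833 F [-0.3  0.4  0.1] w 0.0329 gf 0.0
```

Call:
send_rows(rows=[{"dx": 2.8, "dy": -30.2, "dz": 0, "roll": 0, "jaw": 0.3}, {"dx": 2.8, "dy": -30.2, "dz": 0, "roll": 0, "jaw": 0.3}, {"dx": 2.8, "dy": -30.2, "dz": 0, "roll": 0, "jaw": 0.3}, {"dx": 2.8, "dy": -30.2, "dz": 0, "roll": 0, "jaw": 0.3}, {"dx": 2.7, "dy": -30.2, "dz": 0, "roll": 0, "jaw": 0.3}, {"dx": 0, "dy": 0, "dz": 0, "roll": 2.1, "jaw": 0.3}, {"dx": 0, "dy": 0, "dz": 24, "roll": 0, "jaw": 0.3}, {"dx": 0, "dy": 0, "dz": 22, "roll": 0, "jaw": 0.3}, {"dx": 0, "dy": 0, "dz": 0, "roll": 0, "jaw": 0.3}, {"dx": 0, "dy": 0, "dz": 0, "roll": 0, "jaw": 0.3}])

```text
time_s: 41.82
ee_pos: [0.5509, -0.028, 0.0516]
eef_rot: [3.141, -0.002, -2.869]
force: [0.2, -0.2, 0.7]
grip_width: 0.0327
grip_force: 0.0
```

```bash
python3 -c "
from h import *
goto(.5516,-.0321,.0285,np.pi+.262)"
```

```text
tool d mm [ 0.3 -4.2 23.1] roll deg 0.6 | at [ 0.5509 -0.028   0.0516] [ 3.141e+00 -2.000e-03 -2.869e+00] q6 -1.96 t 41.8167 F [ 0.2 -0.2  0.7] w 0.0327 gf 0.0
```

Call:
send_rows(rows=[{"dx": 0.3, "dy": -4.1, "dz": 0, "roll": 0.6, "jaw": 0.3}, {"dx": 0, "dy": 0, "dz": 12, "roll": 0, "jaw": 0.3}, {"dx": 0, "dy": 0, "dz": 10.5, "roll": 0, "jaw": 0.3}, {"dx": 0, "dy": 0, "dz": 0, "roll": 0, "jaw": 0.3}, {"dx": 0, "dy": 0, "dz": 0, "roll": 0, "jaw": 0.3}], force=10)

```text
time_s: 42.23
ee_pos: [0.5519, -0.0325, 0.0288]
eef_rot: [3.141, -0.001, -2.881]
force: [-0.3, 0.0, -0.4]
grip_width: 0.033
grip_force: 0.0
```

Call:
send_rows(rows=[{"dx": 0, "dy": 0, "dz": 0, "roll": 0, "jaw": 1}, {"dx": 0, "dy": 0, "dz": 0, "roll": 0, "jaw": 1}, {"dx": 0, "dy": 0, "dz": 0, "roll": 0, "jaw": 1}, {"dx": 0, "dy": 0, "dz": 0, "roll": 0, "jaw": 1}, {"dx": 0, "dy": 0, "dz": 0, "roll": 0, "jaw": 1}, {"dx": 0, "dy": 0, "dz": 0, "roll": 0, "jaw": 1}])

```text
time_s: 42.73
ee_pos: [0.5521, -0.0325, 0.0294]
eef_rot: [-3.142, -0.0, -2.881]
force: [-0.5, 0.5, -0.0]
grip_width: 0.0132
grip_force: 10.0
```

Call:
send_rows(rows=[{"dx": 10, "dy": 0, "dz": 0, "roll": 0, "jaw": 1}, {"dx": 20, "dy": 0, "dz": 0, "roll": 0, "jaw": 1}, {"dx": 20, "dy": 0, "dz": 0, "roll": 0, "jaw": 1}, {"dx": 20, "dy": 0, "dz": 0, "roll": 0, "jaw": 1}, {"dx": 20, "dy": 0, "dz": 0, "roll": 0, "jaw": 1}, {"dx": 20, "dy": 0, "dz": 0, "roll": 0, "jaw": 1}, {"dx": 0, "dy": 0, "dz": 0, "roll": 0, "jaw": 1}, {"dx": 0, "dy": 0, "dz": 0, "roll": 0, "jaw": 1}])

```text
time_s: 43.4
ee_pos: [0.4458, -0.0611, 0.0297]
eef_rot: [-3.141, 0.001, -2.881]
force: [0.7, -0.2, 0.0]
grip_width: 0.0131
grip_force: 10.0
```

Call:
send_rows(rows=[{"dx": 0, "dy": 0, "dz": 0, "roll": 0, "jaw": 0.5}, {"dx": 0, "dy": 0, "dz": 0, "roll": 0, "jaw": 0.5}, {"dx": 0, "dy": 0, "dz": 3, "roll": 0, "jaw": 0.5}, {"dx": 0, "dy": 0, "dz": 3, "roll": 0, "jaw": 0.5}, {"dx": 0, "dy": 0, "dz": 0, "roll": 0, "jaw": 0.5}])

```text
time_s: 43.82
ee_pos: [0.4457, -0.0607, 0.0226]
eef_rot: [3.141, -0.001, -2.88]
force: [0.8, 0.3, -0.9]
grip_width: 0.0233
grip_force: 0.0
```

Call:
send_rows(rows=[{"dx": 0, "dy": 0, "dz": 5, "roll": 0, "jaw": 0.5}, {"dx": 0, "dy": 0, "dz": 0, "roll": 0, "jaw": 1}, {"dx": 0, "dy": 0, "dz": 0, "roll": 0, "jaw": 1}, {"dx": 0, "dy": 0, "dz": 0, "roll": 0, "jaw": 1}, {"dx": 0, "dy": 0, "dz": 0, "roll": 0, "jaw": 1}, {"dx": 0, "dy": 0, "dz": -5, "roll": 0, "jaw": 1}, {"dx": 0, "dy": 0, "dz": -15, "roll": 0, "jaw": 1}, {"dx": 0, "dy": 0, "dz": -20, "roll": 0, "jaw": 1}, {"dx": 0, "dy": 0, "dz": -20, "roll": 0, "jaw": 1}, {"dx": 0, "dy": 0, "dz": -20, "roll": 0, "jaw": 1}], force=45)

```text
time_s: 44.65
ee_pos: [0.4457, -0.0609, 0.0997]
eef_rot: [-3.142, 0.0, -2.881]
force: [0.5, -1.2, -0.5]
grip_width: 0.0124
grip_force: 45.0
```

Call:
send_rows(rows=[{"dx": -5.5, "dy": 35.1, "dz": 0, "roll": 0, "jaw": 1}, {"dx": -5.5, "dy": 35.1, "dz": 0, "roll": 0, "jaw": 1}, {"dx": -5.5, "dy": 35.1, "dz": 0, "roll": 0, "jaw": 1}, {"dx": -5.5, "dy": 35.1, "dz": 0, "roll": 0, "jaw": 1}, {"dx": -5.5, "dy": 35.1, "dz": 0, "roll": 0, "jaw": 1}, {"dx": -5.5, "dy": 35.1, "dz": 0, "roll": 0, "jaw": 1}, {"dx": -5.5, "dy": 35.1, "dz": 0, "roll": 0, "jaw": 1}, {"dx": -5.5, "dy": 35.1, "dz": 0, "roll": 0, "jaw": 1}, {"dx": -5.5, "dy": 35.1, "dz": 0, "roll": 0, "jaw": 1}, {"dx": -5.5, "dy": 35.1, "dz": 0, "roll": 0, "jaw": 1}, {"dx": -5.5, "dy": 35.1, "dz": 0, "roll": 0, "jaw": 1}])

```text
time_s: 45.57
ee_pos: [0.4041, 0.3295, 0.0989]
eef_rot: [3.141, 0.0, -2.881]
force: [0.5, 0.1, -0.4]
grip_width: 0.0127
grip_force: 45.0
```

Call:
send_rows(rows=[{"dx": 0, "dy": 0, "dz": 0, "roll": -6.4, "jaw": 1}, {"dx": 0, "dy": 0, "dz": 0, "roll": -6.4, "jaw": 1}, {"dx": 0, "dy": 0, "dz": 0, "roll": -6.4, "jaw": 1}, {"dx": 0, "dy": 0, "dz": 0, "roll": -6.4, "jaw": 1}, {"dx": 0, "dy": 0, "dz": 0, "roll": -6.4, "jaw": 1}, {"dx": 0, "dy": 0, "dz": 0, "roll": -6.4, "jaw": 1}, {"dx": 0, "dy": 0, "dz": 0, "roll": 0, "jaw": 1}, {"dx": 0, "dy": 0, "dz": 0, "roll": 0, "jaw": 1}, {"dx": 0, "dy": 0, "dz": 0, "roll": 0, "jaw": 1}])

```text
time_s: 46.32
ee_pos: [0.4047, 0.3277, 0.0986]
eef_rot: [-3.142, 0.0, -2.214]
force: [-0.6, -0.3, -0.9]
grip_width: 0.0124
grip_force: 45.0
```

```bash
python3 - <<'E'
from h import *
import nest
goto(*(nest.nest["round"]-.062*nest.X),.0185,np.pi+nest.yaw)
E
```

```text
tool d mm [-0.1  0.1 80.1] roll deg -0.3 | at [0.4047 0.3277 0.0986] [-3.142  0.    -2.214] q6 -1.89 t 46.3167 F [-0.6 -0.3 -0.9] w 0.0124 gf 45.0
```

Call:
send_rows(rows=[{"dx": 0, "dy": 0, "dz": 20, "roll": -0.3, "jaw": 1}, {"dx": 0, "dy": 0, "dz": 20, "roll": 0, "jaw": 1}, {"dx": 0, "dy": 0, "dz": 20, "roll": 0, "jaw": 1}, {"dx": 0, "dy": 0, "dz": 16, "roll": 0, "jaw": 1}, {"dx": 0, "dy": 0, "dz": 4, "roll": 0, "jaw": 1}, {"dx": 0, "dy": 0, "dz": 2, "roll": 0, "jaw": 1}, {"dx": 0, "dy": 0, "dz": 2, "roll": 0, "jaw": 1}, {"dx": 0, "dy": 0, "dz": 1.5, "roll": 0, "jaw": 1}, {"dx": 0, "dy": 0, "dz": 0, "roll": 0, "jaw": 1}, {"dx": 0, "dy": 0, "dz": 0, "roll": 0, "jaw": 1}])

```text
time_s: 47.15
ee_pos: [0.405, 0.3279, 0.0135]
eef_rot: [-3.141, 0.001, -2.206]
force: [-0.1, -0.1, -0.9]
grip_width: 0.0127
grip_force: 45.0
```

Call:
send_rows(rows=[{"dx": 0, "dy": 0, "dz": 1.5, "roll": 0, "jaw": 1}, {"dx": 0, "dy": 0, "dz": 1.5, "roll": 0, "jaw": 1}, {"dx": 0, "dy": 0, "dz": 0, "roll": 0, "jaw": 1}, {"dx": 0, "dy": 0, "dz": 0, "roll": 0, "jaw": 1}])

```text
time_s: 47.48
ee_pos: [0.4047, 0.3277, 0.0098]
eef_rot: [3.142, -0.0, -2.205]
force: [0.2, 0.7, -0.4]
grip_width: 0.0125
grip_force: 45.0
```

Call:
send_rows(rows=[{"dx": 0, "dy": 0, "dz": 1.5, "roll": 0, "jaw": 1}, {"dx": 0, "dy": 0, "dz": 0, "roll": 0, "jaw": 1}, {"dx": 0, "dy": 0, "dz": 0, "roll": 0, "jaw": 1}])

```text
time_s: 47.73
ee_pos: [0.4047, 0.3277, 0.0083]
eef_rot: [3.142, -0.0, -2.205]
force: [0.3, 0.1, -0.8]
grip_width: 0.0123
grip_force: 45.0
```

Call:
send_rows(rows=[{"dx": 0, "dy": 0, "dz": 0.5, "roll": 0, "jaw": 0.4}, {"dx": 0, "dy": 0, "dz": 0, "roll": 0, "jaw": 0.4}, {"dx": 0, "dy": 0, "dz": 0, "roll": 0, "jaw": 0.4}, {"dx": 0, "dy": 0, "dz": 0, "roll": 0, "jaw": 0.4}, {"dx": 0, "dy": 0, "dz": -20, "roll": 0, "jaw": 0.3}, {"dx": 0, "dy": 0, "dz": -40, "roll": 0, "jaw": 0.3}, {"dx": 15, "dy": -30, "dz": -30, "roll": 6, "jaw": 0.3}, {"dx": 15, "dy": -35, "dz": -20, "roll": 6, "jaw": 0.3}, {"dx": 15, "dy": -35, "dz": 0, "roll": 6, "jaw": 0.3}, {"dx": 10, "dy": -35, "dz": 0, "roll": 6, "jaw": 0.3}, {"dx": 0, "dy": -40, "dz": 0, "roll": 6, "jaw": 0.3}, {"dx": 0, "dy": -40, "dz": 0, "roll": 6, "jaw": 0.3}])

```text
time_s: 48.73
ee_pos: [0.495, 0.1231, 0.1155]
eef_rot: [-3.141, 0.001, -2.838]
force: [-0.2, 0.6, -0.5]
grip_width: 0.0329
grip_force: 0.0
```

Call:
send_rows(rows=[{"dx": 0, "dy": -40, "dz": 0, "roll": 0, "jaw": 0.3}, {"dx": 0, "dy": -40, "dz": 0, "roll": 0, "jaw": 0.3}, {"dx": 0, "dy": -40, "dz": 0, "roll": 0, "jaw": 0.3}, {"dx": 0, "dy": -40, "dz": 0, "roll": 0, "jaw": 0.3}, {"dx": 0, "dy": 0, "dz": 0, "roll": 0, "jaw": 0.3}])

```text
time_s: 49.15
ee_pos: [0.544, -0.0334, 0.115]
eef_rot: [-3.14, 0.0, -2.838]
force: [-0.1, 0.4, 0.7]
grip_width: 0.0328
grip_force: 0.0
```

```bash
python3 seat.py diamond square bar round; python3 chk.py d2.png | grep -v plate; python3 - <<'E'
from h import *
for n in("side","top"):
    P=redbar(cam(n)); 
    if len(P): print(n,"crank",np.percentile(P,[5,50,95],axis=0).round(3).tolist())
E
```

```text
side diamond z [np.float64(0.0437), np.float64(0.0429), np.float64(0.0424), np.float64(0.0443)] back lx 30.6 ly (np.float64(-21.2), np.float64(24.0))
side square z [np.float64(0.0428), np.float64(0.0419), np.float64(0.0429), np.float64(0.043)] back lx 25.5 ly (np.float64(-19.9), np.float64(23.4))
side bar z [np.float64(0.0428), np.float64(0.0418), np.float64(0.043), np.float64(0.0436)] back lx 19.3 ly (np.float64(-26.2), np.float64(28.2))
side round z [np.float64(0.0443), np.float64(0.043), np.float64(0.0428), np.float64(0.0433)] back lx 27.6 ly (np.float64(-21.5), np.float64(23.0))
side plate dt [0.632  0.1325] end [0.5116 0.0131] head [0.5751 0.0696] yaw 0.728
side plate dt [0.63   0.0555] end [0.585  0.0121] head [0.6668 0.035 ] yaw 0.272
side plate dt [0.6605 0.0375] end [0.7196 0.0554] head [0.653  0.0026] yaw -2.472
top diamond z [np.float64(0.0418), np.float64(0.0426), np.float64(0.0406), np.float64(0.0432)] back lx 28.5 ly (np.float64(-23.9), np.float64(24.4))
top square z [np.float64(0.0424), np.float64(0.0422), np.float64(0.0424), np.float64(0.0437)] back lx 26.0 ly (np.flo
[... 260 characters left out ...]
.0416)] back lx 27.3 ly (np.float64(-22.6), np.float64(22.8))
tool d mm [ 62.2 -55.   94.8] roll deg 17.5 | at [ 0.5428 -0.0289  0.1147] [ 3.141 -0.    -2.836] q6 -2.0 t 49.25 F [-0.4  0.  -0.5] w 0.0328 gf 0.0
side round nest-frame mm [1.8 2.4] dyaw 0.019
side bar nest-frame mm [-0.7  2.7] dyaw 0.007
side square nest-frame mm [-1.8  2.2] dyaw -0.001
top round nest-frame mm [6.4 0.6] dyaw 0.011
top bar nest-frame mm [3.5 0.7] dyaw -0.003
top square nest-frame mm [2.3 0.8] dyaw -0.003
top diamond nest-frame mm [3.3 1.4] dyaw -0.006
side crank [[0.498, -0.4, 0.26], [0.536, -0.393, 0.269], [0.579, -0.382, 0.273]]
top crank [[0.506, -0.394, 0.262], [0.545, -0.386, 0.269], [0.583, -0.377, 0.274]]
```

View pics/d2.png

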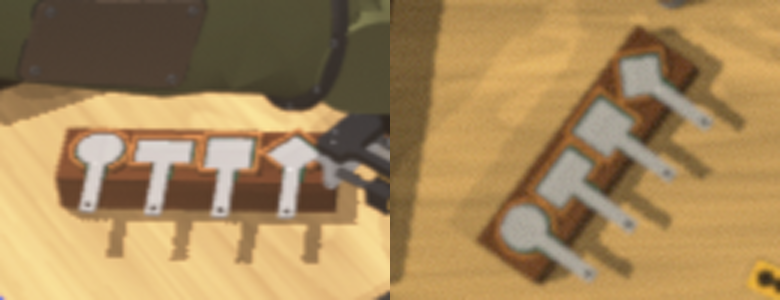

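All four slicks lie flat at floor height (0.042-0.044), each with its pocket rib visible all round. The crank handle stands over its axis, and the robot is clear of everything. Handing in.

```bash
python3 -c "
from station import *
print(hand_in())"
```

```text
the job is handed in; nothing more can be done
None
```

I swung the crank straight up, laid all four slicks (round, bar, square and diamond) flat in their own pockets with the handles out the front, and handed the job in; the hand-in gave no verdict.

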